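Stack the overload clutch of a key-cutting machine

TASK

Rebuild the clutch on its splined hub: first slide the thick disc over the hub, its broad tab on the side of the carrier's broad foot, fully home on the shoulder; then the thin separator plate flat on top of it, its narrow tab the opposite way, on the side of the narrow foot. The hub has stopped a little off square, so feel for the splines by turning each plate under a light push, never forcing it; let go of both plates and leave the other things on the bench where they are.

Things in the scene. Friction and masses are not known exactly. Their poses are not given: they have to be found in the camera images.
- carrier: (Sizes in mm.) Aluminium clutch carrier fixed on the bench, axis upright; origin on the axis at bench level. Round flange 88 across, 12 high; a broad foot (40 wide) sticks out along its own +x and a narrow foot (12 wide) along its own -x, each to 70 from the axis and 12 high. On it a round shoulder 46 across, 26 high over the bench, from which the steel hub rises.
- seat (a point): Centre of the shoulder's flat top, on the hub's axis, 26 above the bench: the disc rests here. More than 50 N between a plate and the carrier or hub, teeth wrung sideways included, damages the splines: once a plate drops in, turn it no more. Tabs end up to 0.43 rad off their feet, as the hub stands; the next gap, 60 degrees on, is wrong. The hub is stiff (1 N m) and stays put under a light drag.
- spline_top (a point): Point on the hub's axis level with the flat tops of its six straight splines, 24 above the seat. Each is 6 wide, reaching 17 from the axis, on a core 24 across. One spline points along the carrier's +x but for up to 0.38 rad (22 degrees) to either side, unmeasured. Plates rest on the spline tops until their teeth meet the gaps (within 0.04 rad): tab straight over a spline.
- pilot_tip (a point): Tip of the hub, on its axis, 48 above the seat. Above the splines only the plain core goes on: 24 across to 40 above the seat, then a cone to 14 across at the tip. Plates pass it at any angle, with 1 mm all round.
- disc_center (a point): Centre (half-way up, 5 above the underside) of the thick clutch disc, steel, lying flat at the start. Ring 54 across, 10 thick, about 100 g (+-30 %), bore 36; six teeth 6.4 wide point inward to 13 from the axis, the nearest 30 degrees either side of the tab. Two parallel rim flats, 28 long, 56 apart, face its own +y and -y: grip there. One tab, 26 wide, along its own +x to 44 from the axis; z up.
- disc_tab (a point): Point on the middle of the disc's broad tab, 36 from its axis along its own +x, half-way up.
- separator_center (a point): Centre (half-way up, 3.5 above the underside) of the thin separator plate, steel, lying flat at the start. Ring 54 across, 7 thick, about 70 g (+-30 %), bore 36; six teeth 6.4 wide point inward to 13 from the axis, the nearest 30 degrees either side of the tab. Two parallel rim flats, 28 long, 56 apart, face its own +y and -y: grip there. One tab, 10 wide, along its own +x to 44 from the axis; z up.
- separator_tab (a point): Point on the middle of the separator's narrow tab, 36 from its axis along its own +x, half-way up.
- cylinder_lock: Bystander: brass lock plug standing upright, 34 across, 36 high, origin under its centre. Leave it alone.
- screwdriver: Bystander: red-handled screwdriver lying on the bench, about 200 long. Leave it alone.
- padlock: Bystander: brass padlock lying flat, 45 x 40 x 20, origin under the centre of its case. Leave it alone.
- tin: Bystander: grey tin 56 across, 55 high, origin under its centre. Leave it alone.
Not all that is in view belongs to the job. What is shaped like the part that bears separator_center but brown or pink is not meant. What is shaped like the part that bears disc_center but turquoise is not meant.

How it is judged:
By the outcome, as a careful person would: the job done as asked, in the order asked, and still so for the second after the job is handed in, with the robot touching nothing.
It also fails if it takes over 72 s, if anything falls off the work surface, if the arm or the gripper's body presses on something with over 40 N, if the wrist force passes 120 N, or if a joint passes its speed limit or range.

ROBOT

A 6-joint arm with a two-finger parallel gripper is mounted at the origin on the work surface. World frame = base frame: x ahead of the robot, y to its left, z up, the work surface at z = 0. Lengths are in m, angles in rad, forces in N, time in s.
With the tool pointing down it reaches from about 0.375 to 0.975 m from the base axis. Payload 3.8 kg.
Tool frame: the origin (TCP) lies at the very end of the fingers, on their centre line; the grasp point (between the pads) lies 19 mm behind it; y points along the fingers, x is the direction in which the jaws open and shut, and the axes are right-handed (so a half turn about y gives the same grasp; the last joint's range is limited). The gripper opens to 85 mm and grips with 20 to 120 N. Pads are 22 mm wide; open, the fingers measure 114 mm over their backs; the gripper's body (76 mm by 85 mm) begins 54 mm behind the grasp point. The pads swing forward as they close: fully open they stand 13 mm farther back than shut.
Start: joints at [-1.275, 0.264, 1.604, -0, 1.274, -0.037], TCP at [0.221, -0.638, 0.231] pointing down, gripper open.
Joint ranges: [-2.63, 2.63], [-0.94, 2.18], [0.31, 2.57], [-1.31, 4.45], [0, 2.66], [-2.55, 2.55]. Speed limits (rad/s): [2.57, 2.57, 3.14, 3.14, 3.14, 3.14].

INTERFACE

Orientations are given as a rotation vector (axis times angle).
In Python, from workcell import bot, cams gives the robot as it stands.
- The arm moves only by the tool play_rows, never from a script. Its argument "motion" is a list of rows, each a list of 2 entries, a list of its own where there are three numbers: the shift along the world's x, y, z normalised to -1 to 1, where 1 is 400 mm, then the turn, a rotation vector about the world's x, y, z normalised to -1 to 1, where 1 is pi/4 rad. In form: [[[tx, ty, tz], [ax, ay, az]], ...]. A call has 1 to 10 rows; each row is the pose to reach, as a shift and turn from the pose commanded when the call began; what a row does not reach only later rows make up. A row lasts 1/8 s, in which the tool goes at most 62.5 mm and 10.7 degrees, less where a joint would pass 70% of its speed; a pose out of reach is approached as far as the arm can. A call with a number of a shift or a turn outside -1 to 1 is refused whole. A call with a gripper value outside its range is refused whole. "gripper" is the closure, from 0 (fully open) to 1 (shut), set as the call begins (left out, the last holds). The fingers move at their own pace and stop on an object; "squeeze" is the grip in N (left out, the last holds). Time passes only in rows, so rows that repeat a pose let the fingers close. It gives the time, the measured TCP pose, the force and the opening at its end, in the units of the state.
- bot.read_state(): the state, without advancing time (a new reading comes with each control period).
- cams.read_camera(name): name is "scene" or "top"; returns (picture, depth): 400x640x3 uint8, red, green, blue; 400x640 float32, m along the optical axis (not along the pixel's ray), 0 where there is no reading.
- cams.calibration(name): a dict with "mtx" (3x3 intrinsics, pixels), "R" (3x3) and "t" (3): a world point X has camera coordinates R X + t. Camera axes: x right, y down, z forward; pixel columns grow to the right and rows downward; lengths in m; the calibration is good to about 2 mm. A picture is of the moment at which its call begins. calibration takes no time and is no camera call.
- bot.finish_job(): hands the job in, once; it reports no verdict.
Trained networks look in the newest picture that a camera, given by its name, has taken for a name from the list of things; names that differ only in an ending like _2 or _b are one class to them, and where a whole thing is asked for, a point or a joint stands for the part that bears it (a point fixed in the world has none). Each returns a list of dicts, best first, with "conf" (0 to 1); they miss things now and then, are a little off and sometimes report something else, mostly with a low value. They report only what shows in the picture. A call takes as long as a camera call. They do not tell look-alikes from the thing itself.
- cams.recognise(camera, label): "xyz" ([x, y, z] in m, in the coordinates of the camera as it stood for that picture, good to about 4 mm: the middle of the surface that is visible of it).
- cams.regions_of(camera, label): "mask" (400x640 bool, what is visible of it).
- cams.mark_of(camera, label): "xyz" ([x, y, z] in m, in the coordinates of the camera as it stood for that picture, good to about 4 mm: a listed point, or the origin of a listed thing).
The state is a dict: "time": time; "q": joint angles; "joint_vel": joint speeds; "joint_torque": joint torques, N m; "tool_pos": TCP position; "tcp_rot": TCP orientation; "wrist_force": force on the tool from outside, world axes, zero at the start; "torque": the same for the moment, N m; "width": opening from 0.0 (shut) to 1.0 (fully open).
Only numpy, scipy, OpenCV 4.12 (cv2) and the standard library are available. Lean on these libraries where they do the work, as an engineer would, in place of code of your own. Each camera call takes 0.05 s, during which the arm holds its last target.

## Working session

There is one attempt and no reset: what is moved stays moved. The work goes in short steps, Python scripts to look and compute and a tool call to move; the robot and the scene stay as the last step left them, time stands still between calls to the robot, and variables do not carry over. Pictures are saved under pics/ and viewed, and the job is handed in when it is done.

Besides the shell and the picture viewer there is one more tool, called after ">>>" as name([rows], argument=value, ...), one row to a line, values as JSON. play_rows: Moves the arm, as the interface text tells. Its arguments: {"type":"object","properties":{"motion":{"type":"array","items":{"type":"array"}},"gripper":{"type":"number"},"squeeze":{"type":"number"}},"required":["motion"]}

```bash
mkdir -p pics; ls; cat > h.py <<'E'
import numpy as np,cv2
from workcell import bot,cams
def cal(n):
    c=cams.calibration(n); return np.array(c["mtx"]),np.array(c["R"]),np.array(c["t"])
def toworld(n,p):
    K,R,t=cal(n); return R.T@(np.array(p)-t)
def proj(n,X):
    K,R,t=cal(n); c=K@(R@np.array(X)+t); return c[:2]/c[2]
def cloud(n,d):
    K,R,t=cal(n); v,u=np.mgrid[:400,:640]
    P=np.stack([(u-K[0,2])/K[0,0]*d,(v-K[1,2])/K[1,1]*d,d],-1)
    return (P-t)@R
def crop(img,u0,v0,u1,v1,s,name):
    c=img[v0:v1,u0:u1,::-1]; cv2.imwrite("pics/"+name,cv2.resize(c,None,fx=s,fy=s,interpolation=cv2.INTER_CUBIC))
E
python3 - <<'E'
from h import *
s=bot.read_state(); print(s)
for n in("top","scene"):
    im,d=cams.read_camera(n); np.savez(f"{n}0.npz",im=im,d=d)
    cv2.imwrite(f"pics/{n}0.png",im[:,:,::-1])
    K,R,t=cal(n);print(n,K,-R.T@t,R)
E
```

```text
pics
{'time': 0.0, 'q': array([-1.27487602e+00,  2.64773289e-01,  1.60541546e+00,  1.57557038e-05,
        1.27371264e+00, -3.69109857e-02]), 'joint_vel': array([-0.00114517,  0.00044196, -0.00073234,  0.00033971, -0.00102627,
       -0.00132397]), 'joint_torque': array([-3.61370454e-03, -5.15122426e+01, -3.67316365e+01, -2.52284481e-04,
        1.32242020e-02, -2.73606481e-06]), 'tool_pos': array([ 0.22031148, -0.63723353,  0.22992609]), 'tcp_rot': array([-1.34701204,  0.96192507, -0.95891161]), 'wrist_force': array([ 0.30386525, -0.13560744,  0.71893644]), 'torque': array([-0.02197408, -0.03268528,  0.02157438]), 'width': 1.0000749492756227}
top [[365.40972712   0.         320.58384254]
 [  0.         365.40972712 198.32253203]
 [  0.           0.           1.        ]] [ 0.48342721 -0.08292215  0.99819026] [[-0.00641666 -0.99991824 -0.01106055]
 [-0.99509049  0.0074773  -0.09868644]
 [ 0.09876107  0.01037301 -0.99505711]]
scene [[384.52052271   0.         319.34358901]
 [  0.         384.52052271 199.17183851]
 [  0.           0.           1.        ]] [ 0.90324921 -0.52699994  0.82363959] [[ 0.83180141  0.55482339 -0.01665615]
 [ 0.4428935  -0.68148413 -0.5826017 ]
 [-0.33459195  0.47723201 -0.81258712]]
```

View pics/top0.png

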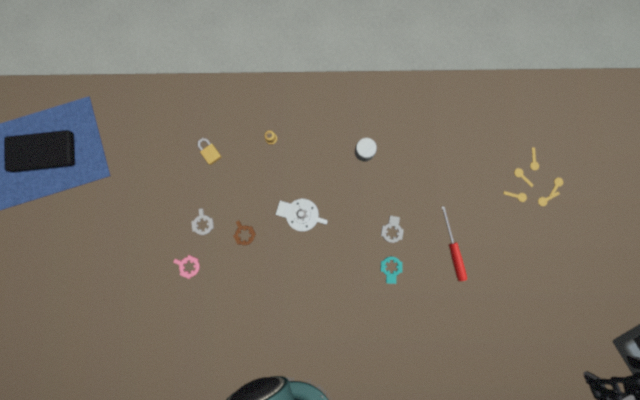

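View pics/scene0.png

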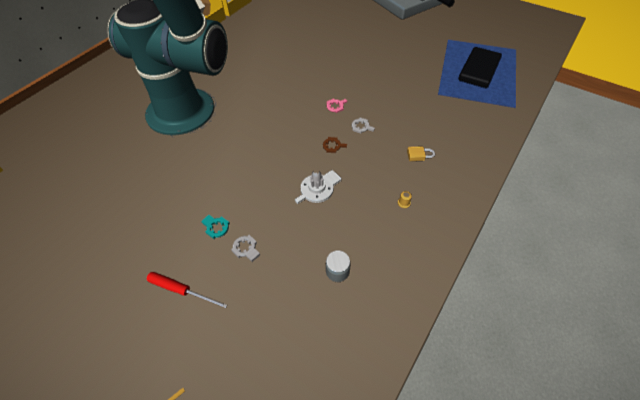

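The top picture shows:
- Carrier at about (302,213), with its broad foot to the left (283,209) and its narrow foot to the right (322,221).
- Thick-disc candidates: grey (392,230) and turquoise (392,268).
- Separator candidates: grey (202,223), brown (244,234) and pink (188,266).

The description rules out the coloured ones, so the grey disc and the grey separator are meant. I'll confirm with crops and measure.

```bash
python3 - <<'E'
from h import *
for n in("top","scene"):
    im=np.load(n+"0.npz")["im"]
    cams.read_camera(n)
    for l in("carrier","seat","spline_top","pilot_tip","disc_center","disc_tab","separator_center","separator_tab"):
        for r in cams.mark_of(n,l)[:4]:
            X=toworld(n,r["xyz"]);print(n,l,round(r["conf"],2),X.round(4),proj(n,X).round(0))
im=np.load("top0.npz")["im"]
a=[cv2.resize(im[v-30:v+30,u-30:u+30,::-1],(390,390),interpolation=cv2.INTER_CUBIC) for u,v in((392,230),(202,223))]
cv2.imwrite("pics/parts.png",np.hstack(a))
a=[]
im2=np.load("scene0.npz")["im"]
a=[cv2.resize(im[183:243,272:332,::-1],(390,390),interpolation=cv2.INTER_CUBIC),cv2.resize(im2[155:215,287:347,::-1],(390,390),interpolation=cv2.INTER_CUBIC)]
cv2.imwrite("pics/carr.png",np.hstack(a))
E
```

```text
top seat 0.76 [ 0.5378 -0.0208  0.0227] [301. 214.]
top spline_top 0.92 [ 0.5378 -0.023   0.0546] [301. 214.]
top pilot_tip 0.81 [ 0.5354 -0.0233  0.0769] [301. 214.]
top disc_center 0.81 [ 0.4007 -0.2619  0.0053] [392. 265.]
top disc_center 0.63 [ 0.4868 -0.2631  0.0059] [391. 233.]
top disc_center 0.56 [ 0.462  -0.4244 -0.0005] [451. 242.]
top disc_tab 0.77 [ 0.3662 -0.2577  0.0034] [390. 278.]
top disc_tab 0.61 [ 0.5229 -0.2709  0.0101] [394. 219.]
top disc_tab 0.34 [ 0.4599 -0.4229  0.0006] [451. 242.]
top separator_center 0.6 [0.4829 0.1328 0.0089] [245. 235.]
top separator_center 0.58 [ 0.402   0.2829 -0.0021] [190. 266.]
top separator_center 0.19 [ 0.7149 -0.1935 -0.0021] [364. 151.]
top separator_tab 0.8 [0.52   0.1515 0.0037] [239. 222.]
top separator_tab 0.67 [0.5503 0.2587 0.0068] [199. 211.]
top separator_tab 0.63 [0.4162 0.3183 0.0044] [176. 261.]
top separator_tab 0.22 [ 0.5423 -0.024   0.0008] [303. 213.]
scene carrier 0.97 [ 0.5378 -0.0191  0.0012] [316. 188.]
scene carrier 0.69 [ 0.5386 -0.0206  0.0286] [316. 183.]
scene seat 0.69 [ 0.5402 -0.0227  0.0307] [316. 183.]
scene spline_top 0.68 [ 0.5409 -0.0175  0.0459] [317. 178.]
scene pilot_tip 0.58 [ 0.5405 -0.0198  0.0724] [316. 172.]
scene disc_center 0.94 [ 0.4897 -0.2658  0.0087] [242. 246.]
scene disc_center 0.76 [ 0.4035 -0.2583  0.0061] [218. 228.]
scene disc_tab 0.75 [ 0.366  -0.2516  0.0098] [208. 218.]
scene disc_tab 0.58 [ 0.5229 -0.2696  0.0072] [252. 255.]
scene separator_center 0.75 [0.5133 0.251  0.0039] [359. 125.]
scene separator_center 0.7 [0.4848 0.1361 0.0046] [331. 144.]
scene separator_center 0.53 [0.4046 0.2864 0.0053] [335. 105.]
scene separator_tab 0.78 [0.5217 0.1542 0.0092] [345. 144.]
scene separator_tab 0.68 [0.5511 0.2585 0.0068] [371. 128.]
scene separator_tab 0.52 [0.412  0.3186 0.0018] [342. 101.]
```

View pics/parts.png

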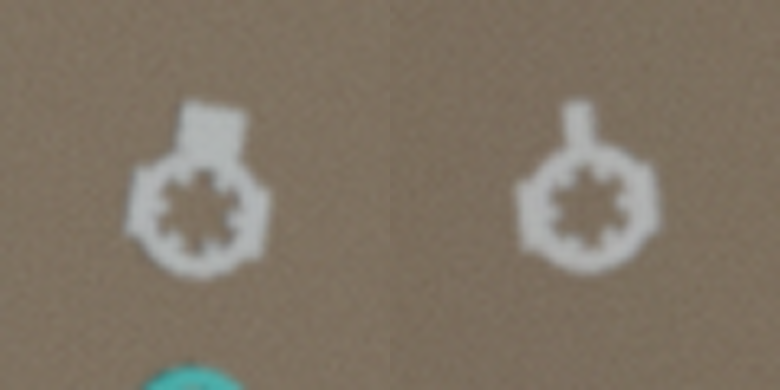

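View pics/carr.png

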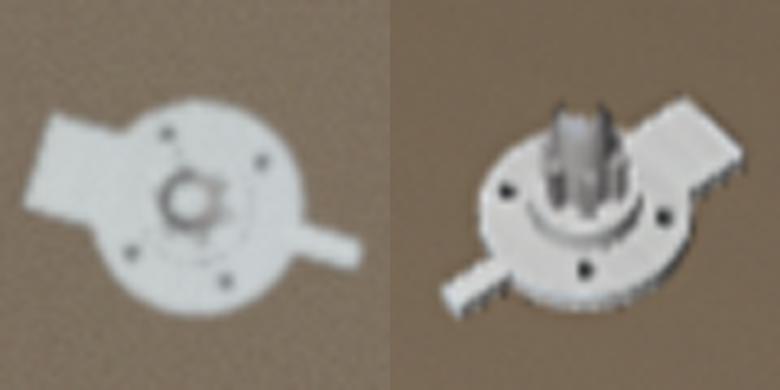

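```bash
cat > fit.py <<'E'
from h import *
from scipy.optimize import minimize
def plate(tabw):
    th=np.linspace(0,2*np.pi,181)
    return tabw
def drawmask(n,polys,zs,pose,win,ss=8):
    # polys: list of (sign, Nx2) in mm local ; each slice union
    u0,v0,u1,v1=win; K,R,t=cal(n)
    x,y,a=pose; c,s=np.cos(a),np.sin(a)
    M=np.zeros(((v1-v0)*ss,(u1-u0)*ss),np.uint8)
    for z in zs:
        m=np.zeros_like(M)
        for sg,P in polys:
            W=np.c_[x+(c*P[:,0]-s*P[:,1])/1e3,y+(s*P[:,0]+c*P[:,1])/1e3,np.full(len(P),z/1e3)]
            q=(W@R.T+t)@K.T; q=q[:,:2]/q[:,2:]
            q=(q-[u0,v0]+.5)*ss-.5
            cv2.fillPoly(m,[np.round(q*16).astype(np.int32)],sg,shift=4)
        M|=m
    return M.reshape(v1-v0,ss,u1-u0,ss).mean((1,3))
def circ(r): 
    th=np.linspace(0,2*np.pi,120,endpoint=False);return np.c_[r*np.cos(th),r*np.sin(th)]
def rect(x0,x1,w): return np.array([[x0,-w],[x1,-w],[x1,w],[x0,w]],float)
def rot(P,a): c,s=np.cos(a),np.sin(a);return P@np.array([[c,s],[-s,c]])
def platepolys(tabw):
    L=[(1,circ(27)),(1,np.array([[-14,-28],[14,-28],[14,28],[-14,28.]])),(1,rect(20,44,tabw/2)),(0,circ(18))]
    for k in range(6): L.append((1,rot(rect(13,19,3.2),np.pi/6+k*np.pi/3)))
    return L
carr=[(1,circ(44)),(1,rect(0,70,20)),(1,rect(-70,0,6))]
def fit(n,im,polys,zs,p0,win,ignore=None):
    u0,v0,u1,v1=win
    I=im[v0:v1,u0:u1].astype(float)
    # grey/brown discrimination: fit linear on blue channel
    B=I[:,:,2]
    def cost(p):
        m=drawmask(n,polys,zs,p,win); m=cv2.GaussianBlur(m,(0,0),.5)
        w=np.ones_like(m)
        if ignore is not None: w[ignore[1]-v0:ignore[3]-v0,ignore[0]-u0:ignore[2]-u0]=0
        A=np.c_[np.ones(m.size),m.ravel()]*w.ravel()[:,None]; b=(B*w).ravel()
        c,_,_,_=np.linalg.lstsq(A,b,rcond=None); return ((A@c-b)**2).sum()/w.sum()
    best=None
    for da in(-.15,0,.15):
        q=np.array(p0)+[0,0,da]
        S=np.array([q,q+[.004,0,0],q+[0,.004,0],q+[0,0,.1]])
        r=minimize(cost,q,method="Nelder-Mead",options=dict(initial_simplex=S,xatol=1e-5,fatol=1e-3,maxiter=300))
        if best is None or r.fun<best.fun: best=r
    return best.x,best.fun
E
python3 - <<'E'
from fit import *
from scipy.spatial.transform import Rotation as Ro
ims={}
for n in("top","scene"):
    L=[cams.read_camera(n) for _ in range(5)]
    im=np.mean([a for a,_ in L],0); d=np.median([b for _,b in L],0)
    np.savez(n+"avg.npz",im=im,d=d)
    for nm,pl,zs,p0 in(("disc",platepolys(26),np.linspace(0,10,5),(.487,-.264,-.1)),("sep",platepolys(10),np.linspace(0,7,4),(.513,.251,.2)),("carrier",carr,np.linspace(0,12,5),(.538,-.021,1.3))):
        c=proj(n,[p0[0],p0[1],.005]).astype(int); r=30 if nm!="carrier" else 36
        win=(c[0]-r,c[1]-r,c[0]+r,c[1]+r)
        ig=None
        if nm=="carrier":
            h=proj(n,[p0[0],p0[1],.045]).astype(int); ig=(h[0]-13,h[1]-16,h[0]+13,h[1]+16)
        if nm=="disc": win=(c[0]-25,c[1]-25,c[0]+25,c[1]+16) if n=="top" else (c[0]-15,c[1]-18,c[0]+25,c[1]+22)
        if nm=="sep" and n=="scene": win=(c[0]-14,c[1]-13,c[0]+20,c[1]+15)
        if nm=="sep" and n=="top": win=(c[0]-20,c[1]-22,c[0]+20,c[1]+20)
        print(n,nm,*[np.round(x,4) for x in fit(n,im,pl,zs,p0,win,ig)])
    P=cloud(n,d)
    for q in((.487,-.264),(.513,.251)):
        m=(np.hypot(P[...,0]-q[0],P[...,1]-q[1])<.028)&(d>0);print("z pct",np.percentile(P[m][:,2],[5,50,95]).round(4))
    m=(np.hypot(P[...,0]-.538,P[...,1]+.021)<.03)&(d>0)
    m2=m&(P[...,2]>.062);print("hub pts",m2.sum(),P[m2].mean(0).round(4),P[m2].max(0).round(4),P[m2].min(0).round(4))
    c=proj(n,[.538,-.021,.045]).astype(int)
    crop(np.clip(im,0,255).astype(np.uint8),c[0]-20,c[1]-20,c[0]+20,c[1]+20,14,n+"hub.png")
s=bot.read_state();R=Ro.from_rotvec(s["tcp_rot"]).as_matrix();print(R.round(3),s["time"])
E
```

```text
top disc [ 0.4888 -0.2651 -0.1795] 11.3889
top sep [0.5131 0.251  0.1378] 11.0276
top carrier [ 0.538  -0.0219  1.273 ] 6.1866
z pct [-0.0004  0.0097  0.0117]
z pct [-0.0004  0.0066  0.0089]
hub pts 48 [ 0.5367 -0.0224  0.0698] [ 0.5489 -0.0101  0.0744] [ 0.5259 -0.0331  0.064 ]
scene disc [ 0.4873 -0.2612 -0.172 ] 130.5732
scene sep [0.5141 0.2541 0.1295] 59.9395
scene carrier [ 0.537  -0.0182  1.2872] 100.5583
z pct [-0.0007  0.0091  0.0109]
z pct [-0.0006  0.0063  0.0082]
hub pts 46 [ 0.5442 -0.0256  0.0685] [ 0.5522 -0.0113  0.0743] [ 0.5306 -0.0325  0.0621]
[[ 0.327 -0.     0.945]
 [-0.945  0.     0.327]
 [-0.    -1.    -0.   ]] 1.5
```

```bash
cd pics; python3 -c "
import cv2,numpy as np
a=[cv2.resize(cv2.imread(f),(400,400)) for f in('tophub.png','scenehub.png')];cv2.imwrite('hubs.png',np.hstack(a))"
```

```text
(no output)
```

View pics/hubs.png

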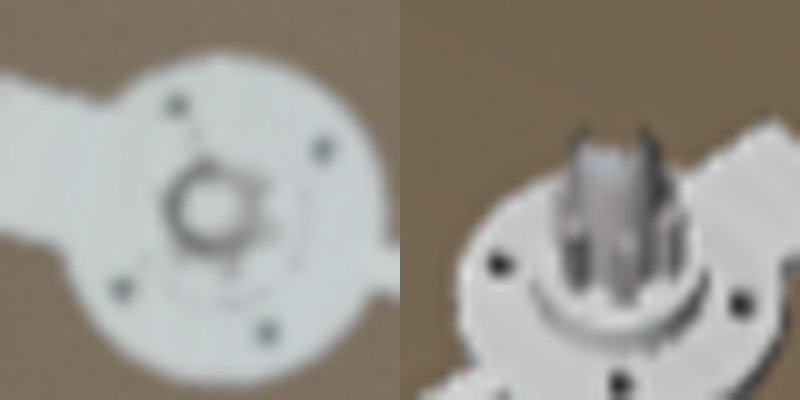

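```bash
python3 - <<'E'
from h import *
from scipy.ndimage import map_coordinates
for n,c in(("top",(.538,-.0219)),("scene",(.537,-.0182))):
  im=np.load(n+"avg.npz")["im"].mean(2); K,R,t=cal(n)
  a0=1.277
  th=a0+np.arange(0,2*np.pi,np.pi/90)
  for z in (.05,.045,.026):
   for r in(.0145,.016,.018,.02):
    W=np.c_[c[0]+r*np.cos(th),c[1]+r*np.sin(th),np.full(len(th),z)]
    q=(W@R.T+t)@K.T;q=q[:,:2]/q[:,2:]
    v=map_coordinates(im,[q[:,1],q[:,0]],order=3)
    f=np.sum((v-v.mean())*np.exp(-6j*(th-a0)))/len(th)
    print(n,z,r,"amp",abs(f).round(2),"ang bright",(-np.angle(f)/6).round(3), "std",v.std().round(1))
    if n=="top" and r==.016 and z==.05: print(v[::5].round(0))
E
```

```text
top 0.05 0.0145 amp 3.68 ang bright 0.51 std 7.8
top 0.05 0.016 amp 3.81 ang bright 0.508 std 7.3
[185. 190. 196. 198. 198. 191. 184. 179. 186. 196. 194. 185. 172. 178.
 195. 197. 188. 179. 180. 192. 201. 197. 183. 183. 189. 194. 199. 199.
 197. 190. 182. 186. 196. 195. 197. 192.]
top 0.05 0.018 amp 2.7 ang bright 0.515 std 5.3
top 0.05 0.02 amp 1.53 ang bright 0.523 std 3.4
top 0.045 0.0145 amp 4.13 ang bright 0.511 std 8.9
top 0.045 0.016 amp 4.15 ang bright 0.508 std 7.2
top 0.045 0.018 amp 2.76 ang bright 0.514 std 5.0
top 0.045 0.02 amp 1.46 ang bright -0.521 std 3.2
top 0.026 0.0145 amp 4.83 ang bright 0.516 std 18.9
top 0.026 0.016 amp 4.55 ang bright 0.515 std 12.7
top 0.026 0.018 amp 2.81 ang bright 0.516 std 5.8
top 0.026 0.02 amp 1.33 ang bright 0.523 std 2.9
scene 0.05 0.0145 amp 2.45 ang bright 0.126 std 26.0
scene 0.05 0.016 amp 1.24 ang bright -0.02 std 25.8
scene 0.05 0.018 amp 1.17 ang bright -0.27 std 34.8
scene 0.05 0.02 amp 0.27 ang bright -0.335 std 40.4
scene 0.045 0.0145 amp 4.89 ang bright -0.004 std 28.9
scene 0.045 0.016 amp 4.61 ang bright -0.087 std 28.7
scene 0.045 0.018 amp 3.28 ang bright -0.19 std 32.5
scene 0.045 0.02 amp 1.98 ang bright -0.158 std 39.7
scene 0.026 0.0145 amp 7.09 ang bright -0.378 std 20.4
scene 0.026 0.016 amp 7.59 ang bright -0.372 std 30.8
scene 0.026 0.018 amp 3.9 ang bright -0.366 std 35.4
scene 0.026 0.02 amp 1.97 ang bright -0.213 std 33.0
```

The enlarged crops confirm the grey broad-tab disc at (392,230) and the grey narrow-tab separator at (202,223). The two cameras agree on the spacing between parts to 0.5 mm. I'll go above the disc now.

>>> play_rows([
  [[0.6675,0.9375,-0.43],[0,0,-0.65]],
  [[0.6675,0.9375,-0.43],[0,0,-0.65]],
  [[0.6675,0.9375,-0.43],[0,0,-0.65]],
  [[0.6675,0.9375,-0.43],[0,0,-0.65]],
  [[0.6675,0.9375,-0.43],[0,0,-0.65]],
  [[0.6675,0.9375,-0.43],[0,0,-0.65]],
  [[0.6675,0.9375,-0.43],[0,0,-0.65]],
  [[0.6675,0.9375,-0.43],[0,0,-0.65]],
  [[0.6675,0.9375,-0.43],[0,0,-0.65]],
  [[0.6675,0.9375,-0.43],[0,0,-0.65]],
], gripper=0.25, squeeze=30)

```text
time: 2.75
tool_pos: [0.4877, -0.2632, 0.0596]
tcp_rot: [-1.121, 1.338, -1.339]
wrist_force: [0.8, -0.7, 0.2]
width: 0.748
```

```bash
python3 - <<'E'
from h import *
im,d=cams.read_camera("scene"); im2,d2=cams.read_camera("top")
a=cv2.resize(im[180:300,180:300,::-1],(400,400),interpolation=cv2.INTER_CUBIC)
b=cv2.resize(im2[170:290,330:450,::-1],(400,400),interpolation=cv2.INTER_CUBIC)
cv2.imwrite("pics/a1.png",np.hstack([a,b]))
E
```

```text
(no output)
```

View pics/a1.png

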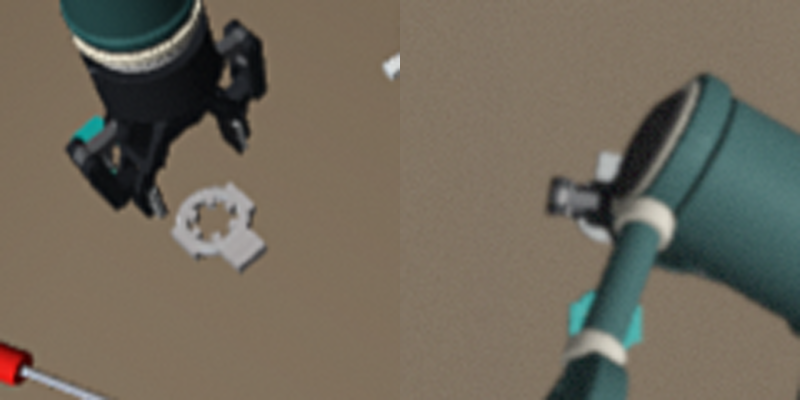

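The scene view (left half) shows the fingers straddling the disc, with the pads at the flats. The top view is mostly hidden by the arm. Descending.

>>> play_rows([
  [[0,0,-0.07],[0,0,0]],
  [[0,0,-0.12],[0,0,0]],
  [[0,0,-0.13],[0,0,0]],
  [[0,0,-0.135],[0,0,0]],
  [[0,0,-0.135],[0,0,0]],
])

```text
time: 3.48
tool_pos: [0.4881, -0.2638, 0.0063]
tcp_rot: [-1.119, 1.338, -1.341]
wrist_force: [-0.8, -0.5, -0.2]
width: 0.751
```

>>> play_rows([
  [[0,0,-0.005],[0,0,0]],
  [[0,0,-0.01],[0,0,0]],
])

```text
time: 3.72
tool_pos: [0.4879, -0.2631, 0.0017]
tcp_rot: [-1.12, 1.338, -1.34]
wrist_force: [-0.1, 0.7, 0.3]
width: 0.748
```

>>> play_rows([
  [[0,0,-0.004],[0,0,0]],
  [[0,0,-0.004],[0,0,0]],
])

```text
time: 3.98
tool_pos: [0.4874, -0.2628, -0.0005]
tcp_rot: [-1.12, 1.339, -1.338]
wrist_force: [0.2, 1.2, 0.2]
width: 0.752
```

```bash
python3 - <<'E'
from h import *
im,d=cams.read_camera("scene")
crop(im,215,205,275,265,10,"a2.png"); print(bot.read_state()["wrist_force"])
E
```

```text
[ 0.19901325 -0.33281196 -0.36366747]
```

View pics/a2.png

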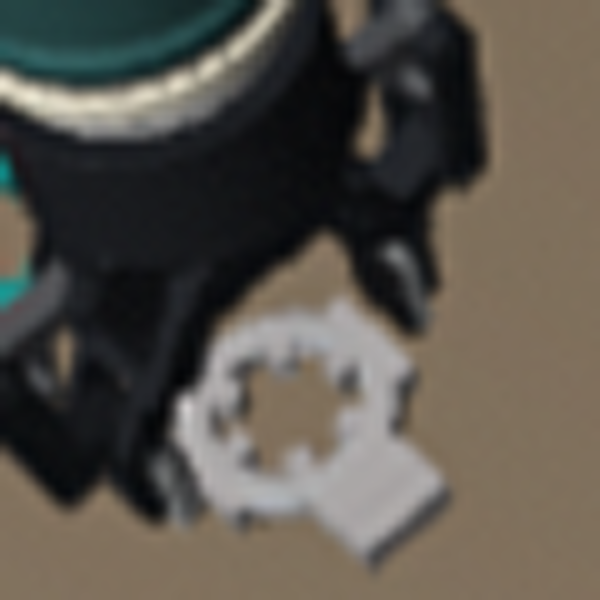

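The fingers straddle both flats. Closing gently.

>>> play_rows([
  [[0,0,-0.001],[0,0,0]],
  [[0,0,-0.001],[0,0,0]],
  [[0,0,-0.001],[0,0,0]],
  [[0,0,-0.001],[0,0,0]],
], gripper=0.5, squeeze=30)

```text
time: 4.53
tool_pos: [0.4877, -0.263, -0.0003]
tcp_rot: [-1.12, 1.339, -1.339]
wrist_force: [-1.9, 1.6, 5.4]
width: 0.642
```

```bash
python3 - <<'E'
from h import *
im,d=cams.read_camera("scene")
crop(im,215,205,275,265,10,"a3.png"); s=bot.read_state();print(s["wrist_force"],s["q"].round(2))
E
```

```text
[-1.72507772  1.08333097  4.97962994] [-0.54  0.29  2.05  0.    0.8   1.21]
```

View pics/a3.png

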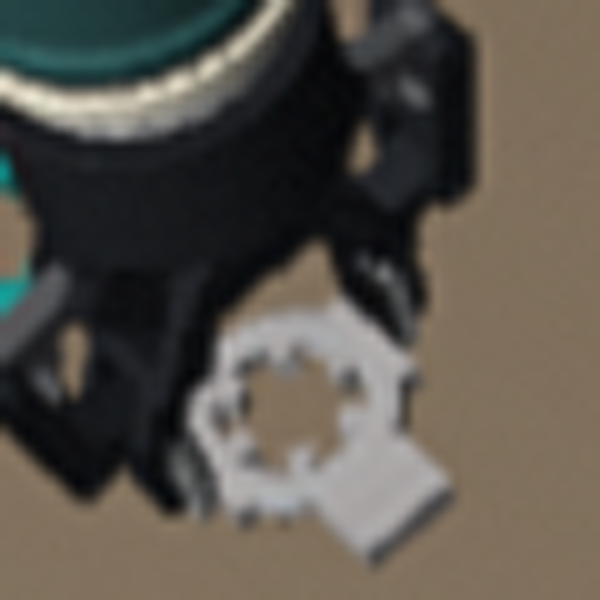

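>>> play_rows([
  [[0,0,0.001],[0,0,0]],
  [[0,0,0.003],[0,0,0]],
  [[0,0,0.03],[0,0,0]],
  [[0,0,0.1],[0,0,0]],
  [[0,0,0.2],[0,0,0]],
  [[0,0,0.3],[0,0,0]],
  [[0,0,0.3],[0,0,0]],
], squeeze=60)

```text
time: 5.45
tool_pos: [0.4904, -0.2647, 0.1239]
tcp_rot: [-1.117, 1.331, -1.345]
wrist_force: [0.6, -0.3, -0.8]
width: 0.629
```

```bash
python3 - <<'E'
from h import *
im,d=cams.read_camera("scene")
c=proj("scene",[.488,-.263,.12]).astype(int);print(c)
crop(im,c[0]-40,c[1]-35,c[0]+40,c[1]+35,8,"a4.png"); s=bot.read_state();print(s["wrist_force"])
E
```

```text
[233 220]
[ 0.27369719  0.65504984 -1.71578943]
```

View pics/a4.png

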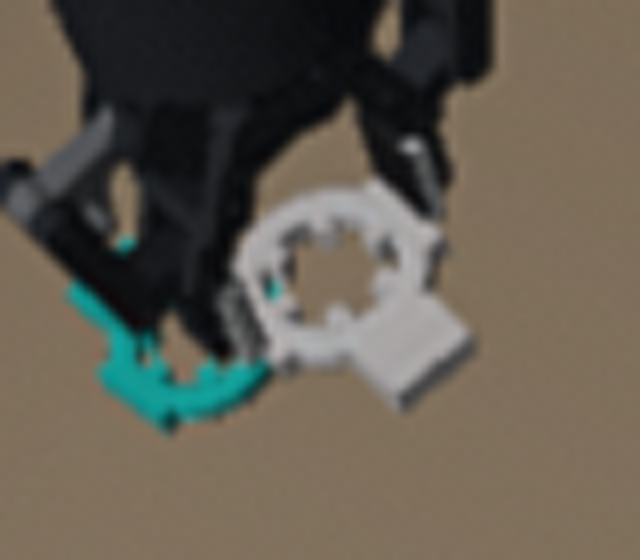

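The disc is lifted flat in the grip, tab at lower right (415,345) in the crop. Carrying it over to hover above the hub.

>>> play_rows([
  [[0.124,0.6075,0],[0,0,0.9]],
  [[0.124,0.6075,0],[0,0,0.9]],
  [[0.124,0.6075,0],[0,0,0.9]],
  [[0.124,0.6075,0],[0,0,0.9]],
  [[0.124,0.6075,0],[0,0,0.9]],
  [[0.124,0.6075,0],[0,0,0.9]],
])

```text
time: 6.25
tool_pos: [0.5358, -0.0199, 0.1177]
tcp_rot: [-1.416, 0.813, -0.809]
wrist_force: [-1.4, -0.9, -0.8]
width: 0.631
```

>>> play_rows([
  [[0,0,0],[0,0,0.755]],
  [[0,0,0],[0,0,0.755]],
  [[0,0,0],[0,0,0.755]],
  [[0,0,0],[0,0,0.755]],
  [[0,0,0],[0,0,0.755]],
])

```text
time: 6.88
tool_pos: [0.5367, -0.0211, 0.1189]
tcp_rot: [-1.542, 0.356, -0.355]
wrist_force: [-0.7, -0.4, -1.0]
width: 0.633
```

```bash
python3 - <<'E'
from h import *
a=[]
for n in("scene","top"):
    L=[cams.read_camera(n) for _ in range(3)]
    im=np.mean([x for x,_ in L],0);np.savez(n+"h1.npz",im=im,d=L[0][1])
    c=proj(n,[.538,-.02,.1]).astype(int);print(n,c)
    a.append(cv2.resize(im[c[1]-40:c[1]+40,c[0]-40:c[0]+40,::-1],(400,400),interpolation=cv2.INTER_CUBIC))
cv2.imwrite("pics/a5.png",np.hstack(a)); s=bot.read_state();print(s)
E
```

```text
scene [315 164]
top [298 212]
{'time': 7.175, 'q': array([-8.35587757e-02,  1.03803818e-01,  2.01061584e+00, -1.58405694e-05,
        1.02715860e+00,  3.65891271e-01]), 'joint_vel': array([ 0.00349247,  0.00040202, -0.00084113, -0.00012852,  0.00144237,
       -0.00378431]), 'joint_torque': array([-9.66246729e-02, -3.92238700e+01, -3.33207035e+01,  8.73744048e-04,
       -1.47377585e-03,  9.19974118e-03]), 'tool_pos': array([ 0.53711425, -0.0200029 ,  0.11928434]), 'tcp_rot': array([-1.54192064,  0.35244   , -0.35246556]), 'wrist_force': array([-0.39798981,  0.14842218, -0.87275473]), 'torque': array([-0.02560807,  0.08123927, -0.03095761]), 'width': 0.6281170927830773}[ WARN:0@3.282] global loadsave.cpp:1063 imwrite_ Unsupported depth image for selected encoder is fallbacked to CV_8U.
```

View pics/a5.png

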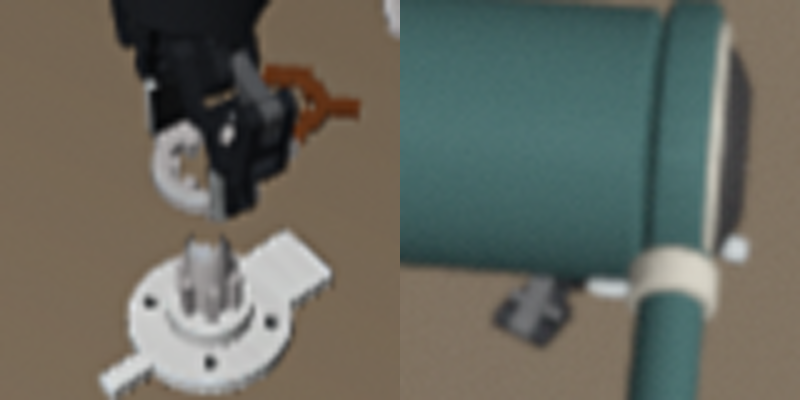

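>>> play_rows([
  [[0,0,0],[0,0,-1]],
  [[0,0,0],[0,0,-1]],
  [[0,0,0],[0,0,-1]],
  [[0,0,0],[0,0,-1]],
  [[0,0,0],[0,0,-1]],
  [[0,0,0],[0,0,-1]],
])

```text
time: 7.92
tool_pos: [0.5371, -0.0199, 0.1193]
tcp_rot: [-1.351, 0.956, -0.956]
wrist_force: [-0.7, 0.1, -1.6]
width: 0.633
```

```bash
python3 - <<'E'
from h import *
a=[]
for n in("scene","top"):
    L=[cams.read_camera(n) for _ in range(5)]
    im=np.mean([x for x,_ in L],0);np.savez(n+"h2.npz",im=im,d=np.median([x for _,x in L],0))
    c=proj(n,[.538,-.02,.1]).astype(int);print(n,c)
    a.append(cv2.resize(im[c[1]-40:c[1]+40,c[0]-40:c[0]+40,::-1],(400,400),interpolation=cv2.INTER_CUBIC))
cv2.imwrite("pics/a6.png",np.hstack(a).clip(0,255).astype(np.uint8)); s=bot.read_state();print(s["tool_pos"],s["tcp_rot"])
E
```

```text
scene [315 164]
top [298 212]
[ 0.53711013 -0.01996239  0.11926583] [-1.34995576  0.95753319 -0.95752784]
```

View pics/a6.png

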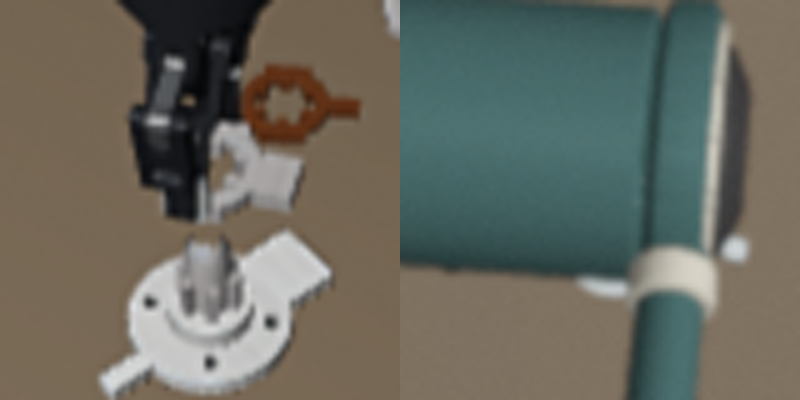

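>>> play_rows([
  [[0,0,0],[0,0,-0.8]],
  [[0,0,0],[0,0,-0.8]],
  [[0,0,0],[0,0,-0.8]],
  [[0,0,0],[0,0,-0.8]],
  [[0,0,0],[0,0,-0.8]],
])

```text
time: 9.05
tool_pos: [0.5371, -0.02, 0.1193]
tcp_rot: [-1.057, 1.42, -1.42]
wrist_force: [-0.6, 0.3, -0.9]
width: 0.63
```

```bash
python3 - <<'E'
from h import *
a=[]
for n in("scene",):
    L=[cams.read_camera(n) for _ in range(6)]
    im=np.mean([x for x,_ in L],0);np.savez(n+"h3.npz",im=im,d=np.median([x for _,x in L],0))
    c=proj(n,[.538,-.02,.1]).astype(int);print(n,c)
    a.append(cv2.resize(im[c[1]-30:c[1]+30,c[0]-30:c[0]+30,::-1],(600,600),interpolation=cv2.INTER_CUBIC))
cv2.imwrite("pics/a7.png",np.hstack(a).clip(0,255).astype(np.uint8)); s=bot.read_state();print(s["tool_pos"],s["tcp_rot"])
E
```

```text
scene [315 164]
[ 0.53708048 -0.01997543  0.11925715] [-1.05721024  1.42038913 -1.42031634]
```

View pics/a7.png

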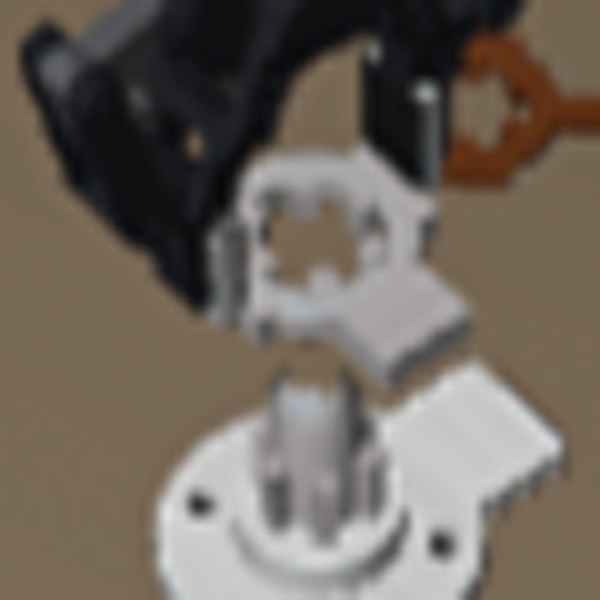

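```bash
cat > held.py <<'E'
from fit import *
from scipy.spatial.transform import Rotation as Ro
def held(n,f,rv,p0,tabw,th,yawoff):
    D=np.load(f);im=D["im"];d=D["d"]
    R=Ro.from_rotvec(rv).as_matrix(); yaw=np.arctan2(R[1,0],R[0,0]); dy=yaw+yawoff
    P=cloud(n,d); 
    r=np.hypot(P[...,0]-p0[0],P[...,1]-p0[1])
    sat=im.max(2)-im.min(2)
    g=(r<.045)&(d>0)&(P[...,2]>p0[2]-.02)&(P[...,2]<p0[2]+.02)&(im.min(2)>110)&(sat<30)
    z=np.percentile(P[g][:,2],[10,25,50,75,90]);print("tool yaw",yaw.round(4),"npx",g.sum(),"z pct",z.round(4))
    # plane tilt
    G=P[g];A=np.c_[G[:,:2]-G[:,:2].mean(0),np.ones(len(G))];k=np.linalg.lstsq(A,G[:,2],rcond=None)[0];res=G[:,2]-A@k
    ok=abs(res)<.004;k=np.linalg.lstsq(A[ok],G[ok,2],rcond=None)[0];print("plane",k.round(4))
    dark=(im.max(2)<75)|((im[:,:,0]-im[:,:,2]>50))
    bad=cv2.dilate(dark.astype(np.uint8),np.ones((3,3)))>0
    return im,bad,dy,z
def fit2(n,im,bad,polys,zs,p0,win,fixyaw=None):
    u0,v0,u1,v1=win; B=im[v0:v1,u0:u1,2]; w=(~bad[v0:v1,u0:u1]).astype(float)
    def cost(p):
        q=(p[0],p[1],fixyaw if fixyaw is not None else p[2])
        m=cv2.GaussianBlur(drawmask(n,polys,zs,q,win),(0,0),.5)
        A=np.c_[np.ones(m.size),m.ravel()]*w.ravel()[:,None];b=(B*w).ravel()
        c=np.linalg.lstsq(A,b,rcond=None)[0];return ((A@c-b)**2).sum()/w.sum()
    p0=np.array(p0,float); 
    if fixyaw is not None:p0=p0[:2]
    S=np.vstack([p0]+[p0+e for e in np.diag([.004,.004,.08])[:len(p0),:len(p0)]])
    r=minimize(cost,p0,method="Nelder-Mead",options=dict(initial_simplex=S,xatol=1e-5,fatol=1e-3,maxiter=300));return r.x,r.fun
E
python3 - <<'E'
from held import *
rv=[-1.05721024,1.42038913,-1.42031634]
n="scene"
im,bad,dy,z=held(n,"sceneh3.npz",rv,(.537,-.02,.125),26,10,np.pi/2)
print("disc yaw",dy)
c=proj(n,[.537,-.02,.125]).astype(int);win=(c[0]-20,c[1]-14,c[0]+22,c[1]+19)
for zt in(.125,.129,.133):
    zs=np.linspace(zt*1e3-10,zt*1e3,5)
    for fy in(None,dy):
        x,f=fit2(n,im,bad,platepolys(26),zs,(.537,-.02,dy),win,fy);print(zt,fy is None,x.round(4),round(f,1))
    W=win; m=drawmask(n,platepolys(26),zs,(x[0],x[1],dy),W)
I=im[W[1]:W[3],W[0]:W[2],::-1].clip(0,255).astype(np.uint8)
I=cv2.resize(I,None,fx=12,fy=12);mm=cv2.resize(m,None,fx=12,fy=12)
cs,_=cv2.findContours((mm>.5).astype(np.uint8),cv2.RETR_LIST,cv2.CHAIN_APPROX_NONE);cv2.drawContours(I,cs,-1,(0,0,255),1);cv2.imwrite("pics/a8.png",I)
E
```

```text
tool yaw -1.8619 npx 266 z pct [0.1256 0.1285 0.1291 0.1296 0.13  ]
plane [0.0103 0.0102 0.129 ]
disc yaw -0.2911137767048657
0.125 True [ 0.5344 -0.013  -0.296 ] 926.1
0.125 False [ 0.5344 -0.0137] 926.0
0.129 True [ 0.5363 -0.0159 -0.3176] 929.7
0.129 False [ 0.5362 -0.0161] 930.7
0.133 True [ 0.5386 -0.0191 -0.3035] 933.3
0.133 False [ 0.5383 -0.019 ] 934.9
```

View pics/a8.png

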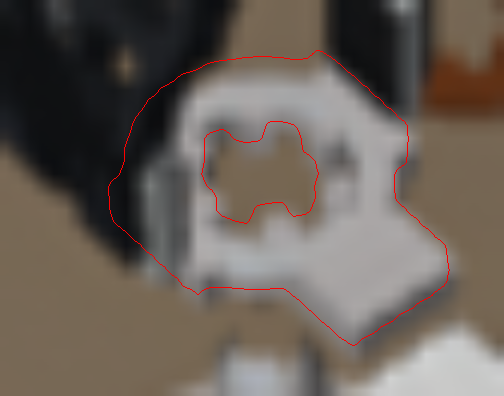

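```bash
python3 - <<'E'
from held import *
rv=[-1.05721024,1.42038913,-1.42031634]
n="scene"
im,bad,dy,z=held(n,"sceneh3.npz",rv,(.537,-.02,.125),26,10,np.pi/2)
c=proj(n,[.537,-.02,.125]).astype(int);W=win=(c[0]-20,c[1]-14,c[0]+22,c[1]+19)
b=np.zeros((33,42),bool); b[:,:17]=1; b[:11,25:]=1; b[28:,:]=1; b[:4,:]=1
bad=np.zeros(bad.shape,bool); bad[W[1]:W[3],W[0]:W[2]]=b
zt=.1290
for nm in("unif",):
    zs=np.linspace(zt*1e3-10,zt*1e3,5)
    for fy in(None,dy):
      for zz in(.127,.129,.131):
        x,f=fit2(n,im,bad,platepolys(26),np.linspace(zz*1e3-10,zz*1e3,6),(.539,-.022,dy),win,fy);print(zz,fy is None,x.round(4),round(f,1))
        if zz==.129: xs=x
# only top-face: bright pixels as target
m=drawmask(n,platepolys(26),zs,(xs[0],xs[1],dy),W)
I=im[W[1]:W[3],W[0]:W[2],::-1].clip(0,255).astype(np.uint8)
I=cv2.resize(I,None,fx=12,fy=12);mm=cv2.resize(m,None,fx=12,fy=12)
cs,_=cv2.findContours((mm>.5).astype(np.uint8),cv2.RETR_LIST,cv2.CHAIN_APPROX_NONE);cv2.drawContours(I,cs,-1,(0,0,255),1);cv2.imwrite("pics/a9.png",I)
E
```

```text
tool yaw -1.8619 npx 266 z pct [0.1256 0.1285 0.1291 0.1296 0.13  ]
plane [0.0103 0.0102 0.129 ]
0.127 True [ 0.5364 -0.0158 -0.2828] 313.9
0.129 True [ 0.5375 -0.0171 -0.2899] 316.4
0.131 True [ 0.5389 -0.0188 -0.2794] 328.2
0.127 False [ 0.5365 -0.0157] 315.2
0.129 False [ 0.5373 -0.0172] 319.4
0.131 False [ 0.5383 -0.0185] 328.0
```

View pics/a9.png

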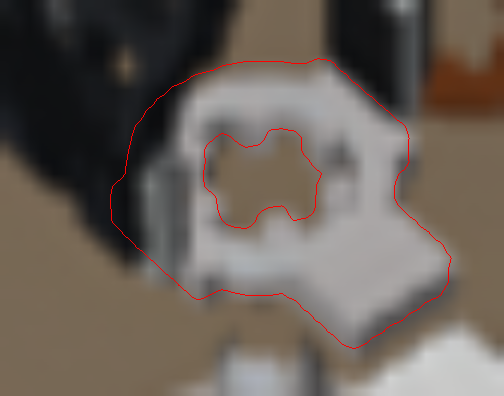

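```bash
cat > fit3.py <<'E'
from held import *
def fit3(n,im,bad,polys,zs,p0,win,fixyaw=None,sig=.6):
    u0,v0,u1,v1=win; B=im[v0:v1,u0:u1].mean(2); w=(~bad[v0:v1,u0:u1]).astype(float).ravel()
    def cost(p):
        q=(p[0],p[1],fixyaw if fixyaw is not None else p[2])
        a=drawmask(n,polys,zs[-1:],q,win);s=drawmask(n,polys,zs,q,win)-a
        a=cv2.GaussianBlur(a,(0,0),sig);s=cv2.GaussianBlur(s,(0,0),sig)
        A=np.c_[np.ones(a.size),a.ravel(),s.ravel()]*w[:,None];b=B.ravel()*w
        c=np.linalg.lstsq(A,b,rcond=None)[0];return ((A@c-b)**2).sum()/w.sum()
    p0=np.array(p0,float)
    if fixyaw is not None:p0=p0[:2]
    best=None
    for k in range(3):
        st=[.004,.004,.08] if k==0 else [-.003,.003,-.05]
        S=np.vstack([p0]+[p0+e for e in np.diag(st)[:len(p0),:len(p0)]])
        r=minimize(cost,p0,method="Nelder-Mead",options=dict(initial_simplex=S,xatol=1e-5,fatol=1e-3,maxiter=300));p0=r.x
    return r.x,r.fun
def overlay(n,im,polys,zs,pose,W,name,s=12):
    I=im[W[1]:W[3],W[0]:W[2],::-1].clip(0,255).astype(np.uint8);I=cv2.resize(I,None,fx=s,fy=s)
    for zz,col in((zs[-1:],(0,0,255)),(zs,(0,255,0))):
        mm=cv2.resize(drawmask(n,polys,zz,pose,W),None,fx=s,fy=s)
        cs,_=cv2.findContours((mm>.5).astype(np.uint8),cv2.RETR_LIST,cv2.CHAIN_APPROX_NONE);cv2.drawContours(I,cs,-1,col,1)
    cv2.imwrite("pics/"+name,I)
E
python3 - <<'E'
from fit3 import *
rv=[-1.05721024,1.42038913,-1.42031634]
n="scene"
im,bad,dy,z=held(n,"sceneh3.npz",rv,(.537,-.02,.125),26,10,np.pi/2)
c=proj(n,[.537,-.02,.125]).astype(int);W=win=(c[0]-20,c[1]-14,c[0]+22,c[1]+19)
b=np.zeros((33,42),bool); b[:,:17]=1; b[:11,25:]=1; b[28:,:]=1; b[29:,:]=1; b[:2,:]=1
bad=np.zeros(bad.shape,bool); bad[W[1]:W[3],W[0]:W[2]]=b
for fy in(None,dy):
  for zz in(127,129,131):
    zs=np.linspace(zz-10,zz,6)
    x,f=fit3(n,im,bad,platepolys(26),zs,(.539,-.022,dy),win,fy);print(zz,fy is None,x.round(4),round(f,1))
    if zz==129: xs=x
overlay(n,im,platepolys(26),np.linspace(119,129,6),(xs[0],xs[1],dy),W,"a10.png")
im0=np.load("sceneavg.npz")["im"]
for nm,pl,h,p0,r in(("disc",platepolys(26),10,(.4873,-.2612,-.172),(15,18,25,22)),("sep",platepolys(10),7,(.5141,.2541,.13),(14,13,20,15)),("car",carr,12,(.537,-.0182,1.287),(36,30,36,30))):
    c=proj(n,[p0[0],p0[1],.005]).astype(int);W=(c[0]-r[0],c[1]-r[1],c[0]+r[2],c[1]+r[3])
    bad=np.zeros(im0.shape[:2],bool)
    if nm=="car":
        hh=proj(n,[.537,-.02,.045]).astype(int);bad[hh[1]-14:hh[1]+13,hh[0]-12:hh[0]+12]=1
    x,f=fit3(n,im0,bad,pl,np.linspace(0,h,5),p0,W);print(nm,x.round(4),round(f,1))
    if nm=="car":overlay(n,im0,pl,np.linspace(0,h,5),x,W,"a11.png",10)
n="top";im0=np.load("topavg.npz")["im"]
for nm,pl,h,p0,r in(("disc",platepolys(26),10,(.4888,-.2651,-.18),(22,24,22,16)),("sep",platepolys(10),7,(.5131,.251,.138),(20,22,20,18)),("car",carr,12,(.538,-.0219,1.273),(36,30,36,30))):
    c=proj(n,[p0[0],p0[1],.005]).astype(int);W=(c[0]-r[0],c[1]-r[1],c[0]+r[2],c[1]+r[3])
    bad=np.zeros(im0.shape[:2],bool)
    if nm=="car":
        hh=proj(n,[.537,-.02,.045]).astype(int);bad[hh[1]-12:hh[1]+12,hh[0]-12:hh[0]+12]=1
    x,f=fit3(n,im0,bad,pl,np.linspace(0,h,5),p0,W);print(n,nm,x.round(4),round(f,1))
E
python3 -c "
import cv2,numpy as np
a=cv2.imread('pics/a10.png');b=cv2.imread('pics/a11.png');print(a.shape,b.shape)
s=380;cv2.imwrite('pics/a12.png',np.hstack([cv2.resize(a,(400,400*a.shape[0]//a.shape[1]))[:300],cv2.resize(b,(400,400*b.shape[0]//b.shape[1]))[:300]]))"
```

```text
tool yaw -1.8619 npx 266 z pct [0.1256 0.1285 0.1291 0.1296 0.13  ]
plane [0.0103 0.0102 0.129 ]
127 True [ 0.5383 -0.0182 -0.2735] 174.2
129 True [ 0.5393 -0.0196 -0.2743] 174.8
131 True [ 0.5404 -0.021  -0.2793] 175.7Traceback (most recent call last):
  File "<stdin>", line 11, in <module>
  File "fit3.py", line 16, in fit3
    r=minimize(cost,p0,method="Nelder-Mead",options=dict(initial_simplex=S,xatol=1e-5,fatol=1e-3,maxiter=300));p0=r.x
    res = _minimize_neldermead(fun, x0, args, callback, bounds=bounds,
                               **options)
    fxcc = func(xcc)
    fx = function(np.copy(x), *(wrapper_args + args))
  File "fit3.py", line 6, in cost
    a=drawmask(n,polys,zs[-1:],q,win);s=drawmask(n,polys,zs,q,win)-a
  File "fit.py", line 8, in drawmask
    u0,v0,u1,v1=win; K,R,t=cal(n)
                           ~~~^^^
  File "h.py", line 4, in cal
    c=cams.calibration(n); return np.array(c["mtx"]),np.array(c["R"]),np.array(c["t"])
ValueError: time passes only in moves, steps and waits
[ WARN:0@0.011] global loadsave.cpp:275 findDecoder imread_('pics/a10.png'): can't open/read file: check file path/integrity
[ WARN:0@0.011] global loadsave.cpp:275 findDecoder imread_('pics/a11.png'): can't open/read file: check file path/integrity
Traceback (most recent call last):
AttributeError: 'NoneType' object has no attribute 'shape'
```

```bash
python3 - <<'E'
from workcell import cams
import numpy as np
d={}
for n in("top","scene"):
    c=cams.calibration(n)
    for k in("mtx","R","t"): d[n+k]=np.array(c[k])
np.savez("cal.npz",**d)
E
sed -i 's/^def cal(n):/_C=dict(np.load("\.\/cal.npz"))\ndef cal(n):/; s/    c=cams.calibration(n); return.*/    return _C[n+"mtx"],_C[n+"R"],_C[n+"t"]/' h.py; head -8 h.py
cat > run1.py <<'E'
from fit3 import *
rv=[-1.05721024,1.42038913,-1.42031634]
n="scene"
im,bad,dy,z=held(n,"sceneh3.npz",rv,(.537,-.02,.125),26,10,np.pi/2)
c=proj(n,[.537,-.02,.125]).astype(int);W=win=(c[0]-20,c[1]-14,c[0]+22,c[1]+19)
b=np.zeros((33,42),bool); b[:,:17]=1; b[:11,25:]=1; b[28:,:]=1; b[29:,:]=1; b[:2,:]=1
bad=np.zeros(bad.shape,bool); bad[W[1]:W[3],W[0]:W[2]]=b
for fy in(None,dy):
  for zz in(129,):
    zs=np.linspace(zz-10,zz,6)
    x,f=fit3(n,im,bad,platepolys(26),zs,(.539,-.022,dy),win,fy);print(zz,fy is None,x.round(4),round(f,1))
    if zz==129: xs=x
overlay(n,im,platepolys(26),np.linspace(119,129,6),(xs[0],xs[1],dy),W,"a10.png")
im0=np.load("sceneavg.npz")["im"]
for nm,pl,h,p0,r in(("disc",platepolys(26),10,(.4873,-.2612,-.172),(15,18,25,22)),("sep",platepolys(10),7,(.5141,.2541,.13),(14,13,20,15)),("car",carr,12,(.537,-.0182,1.287),(36,30,36,30))):
    c=proj(n,[p0[0],p0[1],.005]).astype(int);W=(c[0]-r[0],c[1]-r[1],c[0]+r[2],c[1]+r[3])
    bad=np.zeros(im0.shape[:2],bool)
    if nm=="car":
        hh=proj(n,[.537,-.02,.045]).astype(int);bad[hh[1]-14:hh[1]+13,hh[0]-12:hh[0]+12]=1
    x,f=fit3(n,im0,bad,pl,np.linspace(0,h,5),p0,W);print(nm,x.round(4),round(f,1))
    if nm=="car":overlay(n,im0,pl,np.linspace(0,h,5),x,W,"a11.png",10)
n="top";im0=np.load("topavg.npz")["im"]
for nm,pl,h,p0,r in(("disc",platepolys(26),10,(.4888,-.2651,-.18),(22,24,22,16)),("sep",platepolys(10),7,(.5131,.251,.138),(20,22,20,18)),("car",carr,12,(.538,-.0219,1.273),(36,30,36,30))):
    c=proj(n,[p0[0],p0[1],.005]).astype(int);W=(c[0]-r[0],c[1]-r[1],c[0]+r[2],c[1]+r[3])
    bad=np.zeros(im0.shape[:2],bool)
    if nm=="car":
        hh=proj(n,[.537,-.02,.045]).astype(int);bad[hh[1]-12:hh[1]+12,hh[0]-12:hh[0]+12]=1
    x,f=fit3(n,im0,bad,pl,np.linspace(0,h,5),p0,W);print(n,nm,x.round(4),round(f,1))
a=cv2.imread('pics/a10.png');b=cv2.imread('pics/a11.png')
cv2.imwrite('pics/a12.png',np.hstack([cv2.resize(a,(400,314)),cv2.resize(b,(400,314))]))
E
python3 run1.py
```

```text
import numpy as np,cv2
from workcell import bot,cams
_C=dict(np.load("cal.npz"))
def cal(n):
    return _C[n+"mtx"],_C[n+"R"],_C[n+"t"]
def toworld(n,p):
    K,R,t=cal(n); return R.T@(np.array(p)-t)
def proj(n,X):
tool yaw -1.8619 npx 266 z pct [0.1256 0.1285 0.1291 0.1296 0.13  ]
plane [0.0103 0.0102 0.129 ]
129 True [ 0.5393 -0.0196 -0.2743] 174.8
129 False [ 0.5393 -0.0197] 177.0
disc [ 0.49   -0.2629 -0.1766] 42.7
sep [0.5153 0.2516 0.141 ] 29.4
car [ 0.5398 -0.0216  1.2723] 81.4
top disc [ 0.4887 -0.2643 -0.1817] 4.3
top sep [0.5131 0.2507 0.1398] 3.7
top car [ 0.538  -0.022   1.2743] 7.1
```

View pics/a12.png

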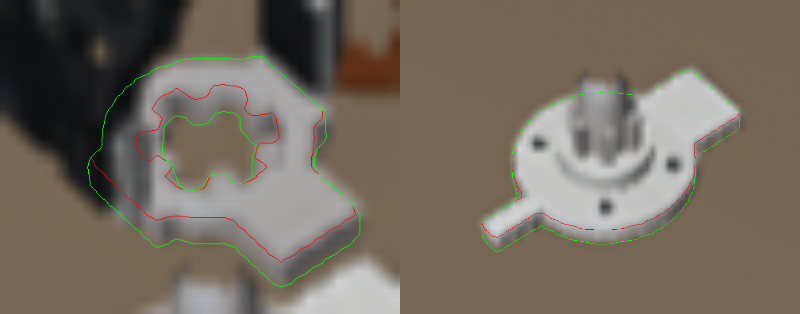

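```bash
cat > run2.py <<'E'
from fit3 import *
n="scene"
for f,rv,W,yy in(("sceneh1.npz",[-1.54192064,0.35244,-0.35246556],(298,142,326,172),None),("sceneh2.npz",[-1.34995576,0.95753319,-0.95752784],(308,142,342,170),None)):
    im,bad,dy,z=held(n,f,rv,(.537,-.02,.125),26,10,np.pi/2)
    u,v=np.meshgrid(np.arange(640),np.arange(400))
    if "h1" in f: bad=bad|(u>317)|(v>169)
    else: bad=bad|(u<319)|(v>166)|((v<148)&(u>325))
    g=im.max(2)-im.min(2)>45
    bad|=cv2.dilate(g.astype(np.uint8),np.ones((3,3)))>0
    zs=np.linspace(119,129,6)
    for fy in(None,dy):
        x,c=fit3(n,im,bad,platepolys(26),zs,(.539,-.02,dy),W,fy);print(f,dy.round(4),x.round(4),round(c,1))
    I2=im.copy(); I2[bad]*=.6
    overlay(n,I2,platepolys(26),zs,(x[0],x[1],dy),W,f[:7]+".png",12)
a=[cv2.resize(cv2.imread(f'pics/sceneh{k}.png'),(390,390)) for k in(1,2)]
cv2.imwrite('pics/a13.png',np.hstack(a))
E
python3 run2.py
```

```text
tool yaw -0.4494 npx 122 z pct [0.1251 0.1269 0.1281 0.1291 0.1302]
plane [-0.0028  0.0309  0.1281]
sceneh1.npz 1.1214 [ 0.5387 -0.0173  1.083 ] 77.6
sceneh1.npz 1.1214 [ 0.5386 -0.0171] 81.3
tool yaw -1.2339 npx 189 z pct [0.1242 0.1285 0.1291 0.1297 0.1301]
plane [0.006  0.0119 0.129 ]
sceneh2.npz 0.3369 [ 0.5389 -0.0174  0.3368] 87.5
sceneh2.npz 0.3369 [ 0.5389 -0.0174] 87.5
```

View pics/a13.png

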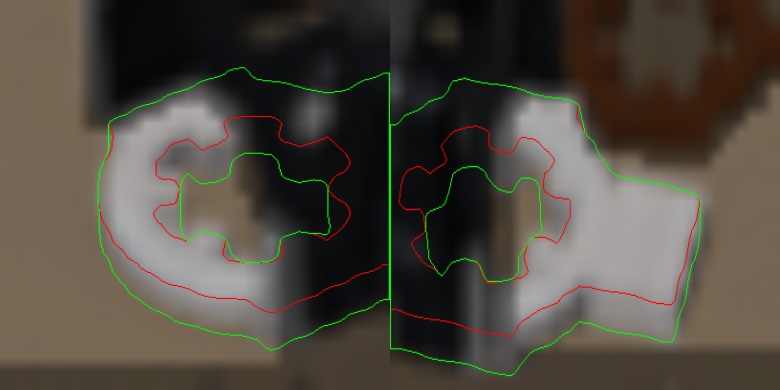

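Both cameras now fit to about 1 mm. The disc sits 2 mm toward its tab in the grip, and the hub is at about (0.539, -0.0225). Turning back and centring over the hub.

>>> play_rows([
  [[0.004,-0.0118,0],[0,0,0.95]],
  [[0.004,-0.0118,0],[0,0,0.95]],
  [[0.004,-0.0118,0],[0,0,0.95]],
  [[0.004,-0.0118,0],[0,0,0.95]],
  [[0.004,-0.0118,0],[0,0,0.95]],
])

```text
time: 9.98
tool_pos: [0.5387, -0.0247, 0.1193]
tcp_rot: [-1.39, 0.87, -0.87]
wrist_force: [-0.2, 0.4, -1.5]
width: 0.636
```

>>> play_rows([
  [[0,0,-0.05],[0,0,0.91]],
  [[0,0,-0.08],[0,0,0.91]],
  [[0,0,-0.1],[0,0,0.91]],
  [[0,0,-0.1],[0,0,0.91]],
  [[0,0,-0.1],[0,0,0.91]],
  [[0,0,-0.1],[0,0,0.91]],
])

```text
time: 10.72
tool_pos: [0.5389, -0.0247, 0.0795]
tcp_rot: [-1.547, 0.318, -0.318]
wrist_force: [1.0, -0.1, -0.8]
width: 0.63
```

```bash
python3 - <<'E'
from h import *
im,d=cams.read_camera("scene")
c=proj("scene",[.538,-.02,.07]).astype(int)
crop(im,c[0]-30,c[1]-30,c[0]+30,c[1]+30,10,"b1.png"); s=bot.read_state();print(s["wrist_force"],s["tool_pos"],s["tcp_rot"],s["torque"])
E
```

```text
[-1.07297157 -0.22413842 -0.31535913] [ 0.53891624 -0.02468248  0.07949414] [-1.54733726  0.3170712  -0.31773479] [-0.01642414  0.0513126   0.02822514]
```

View pics/b1.png

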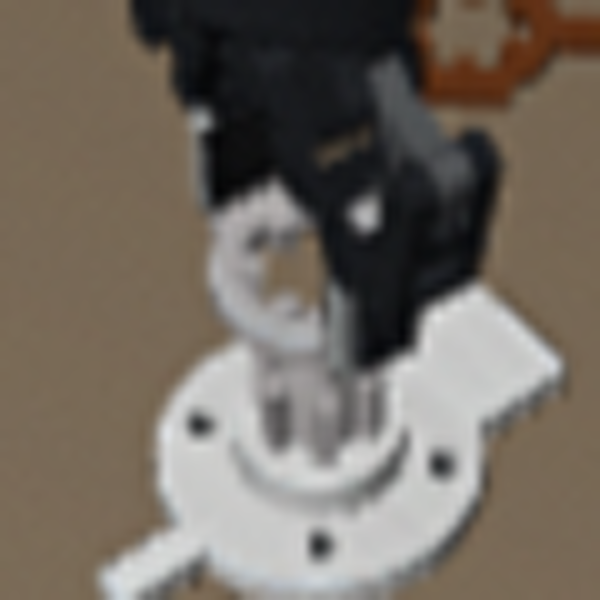

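The crop shows the disc (270,270) right above the pilot tip, tab hidden behind the finger toward the broad foot. Descending over the cone in small steps.

>>> play_rows([
  [[0,0,-0.008],[0,0,0]],
  [[0,0,-0.015],[0,0,0]],
  [[0,0,-0.02],[0,0,0]],
])

```text
time: 11.15
tool_pos: [0.5385, -0.0247, 0.0709]
tcp_rot: [-1.548, 0.316, -0.315]
wrist_force: [0.9, 0.5, -0.2]
width: 0.627
```

>>> play_rows([
  [[0,0,-0.004],[0,0,0]],
  [[0,0,-0.008],[0,0,0]],
])

```text
time: 11.4
tool_pos: [0.5387, -0.0247, 0.0679]
tcp_rot: [-1.548, 0.315, -0.315]
wrist_force: [0.3, 0.2, -0.3]
width: 0.632
```

>>> play_rows([
  [[0,0,-0.004],[0,0,0]],
  [[0,0,-0.006],[0,0,0]],
])

```text
time: 11.65
tool_pos: [0.5387, -0.0247, 0.0655]
tcp_rot: [-1.548, 0.315, -0.315]
wrist_force: [0.6, -0.3, -0.5]
width: 0.633
```

>>> play_rows([
  [[0,0,-0.006],[0,0,0]],
  [[0,0,-0.012],[0,0,0]],
])

```text
time: 11.9
tool_pos: [0.5387, -0.0247, 0.0607]
tcp_rot: [-1.548, 0.315, -0.315]
wrist_force: [-0.2, 0.1, -1.4]
width: 0.63
```

>>> play_rows([
  [[0,0,-0.006],[0,0,0]],
  [[0,0,-0.012],[0,0,0]],
])

```text
time: 12.15
tool_pos: [0.5387, -0.0247, 0.0559]
tcp_rot: [-1.548, 0.315, -0.315]
wrist_force: [0.2, 0.3, -0.5]
width: 0.628
```

>>> play_rows([
  [[0,0,-0.004],[0,0,0]],
  [[0,0,-0.007],[0,0,0]],
  [[0,0,-0.007],[0,0,0]],
])

```text
time: 12.52
tool_pos: [0.5386, -0.0246, 0.0532]
tcp_rot: [-1.548, 0.315, -0.315]
wrist_force: [-0.4, 0.4, -1.1]
width: 0.632
```

>>> play_rows([
  [[0,0,-0.002],[0,0,0]],
  [[0,0,-0.004],[0,0,0]],
  [[0,0,-0.004],[0,0,0]],
])

```text
time: 12.9
tool_pos: [0.5387, -0.0247, 0.0516]
tcp_rot: [-1.548, 0.315, -0.315]
wrist_force: [-0.8, 0.5, -1.1]
width: 0.632
```

>>> play_rows([
  [[0,0,-0.0015],[0,0,0]],
  [[0,0,-0.003],[0,0,0]],
  [[0,0,-0.003],[0,0,0]],
])

```text
time: 13.28
tool_pos: [0.5387, -0.0247, 0.0504]
tcp_rot: [-1.548, 0.315, -0.315]
wrist_force: [-0.6, -0.6, -1.0]
width: 0.634
```

>>> play_rows([
  [[0,0,-0.001],[0,0,0]],
  [[0,0,-0.002],[0,0,0]],
  [[0,0,-0.002],[0,0,0]],
])

```text
time: 13.65
tool_pos: [0.5388, -0.0247, 0.0498]
tcp_rot: [-1.548, 0.315, -0.315]
wrist_force: [-0.5, 0.2, -0.2]
width: 0.626
```

>>> play_rows([
  [[0,0,-0.001],[0,0,0]],
  [[0,0,-0.002],[0,0,0]],
  [[0,0,-0.002],[0,0,0]],
])

```text
time: 14.02
tool_pos: [0.5387, -0.0248, 0.0489]
tcp_rot: [-1.548, 0.315, -0.315]
wrist_force: [-0.7, -0.1, 0.1]
width: 0.625
```

>>> play_rows([
  [[0,0,-0.001],[0,0,0]],
  [[0,0,-0.002],[0,0,0]],
  [[0,0,-0.002],[0,0,0]],
])

```text
time: 14.4
tool_pos: [0.5387, -0.0248, 0.0481]
tcp_rot: [-1.548, 0.315, -0.315]
wrist_force: [-0.9, -1.2, 1.7]
width: 0.625
```

>>> play_rows([
  [[0,0,-0.0015],[0,0,0]],
  [[0,0,-0.0015],[0,0,0]],
])

```text
time: 14.65
tool_pos: [0.5387, -0.0248, 0.0475]
tcp_rot: [-1.548, 0.315, -0.315]
wrist_force: [-1.5, -1.5, 1.9]
width: 0.629
```

```bash
python3 - <<'E'
from h import *
im,d=cams.read_camera("scene")
c=proj("scene",[.538,-.02,.05]).astype(int)
crop(im,c[0]-25,c[1]-25,c[0]+25,c[1]+25,12,"b2.png"); s=bot.read_state();print(s["wrist_force"],s["tool_pos"],s["tcp_rot"],s["torque"])
E
```

```text
[-1.5722559  -2.05960449  2.05291637] [ 0.53866009 -0.02477092  0.04749624] [-1.54793718  0.31499351 -0.31486038] [-0.21524742  0.26538791  0.04881741]
```

View pics/b2.png

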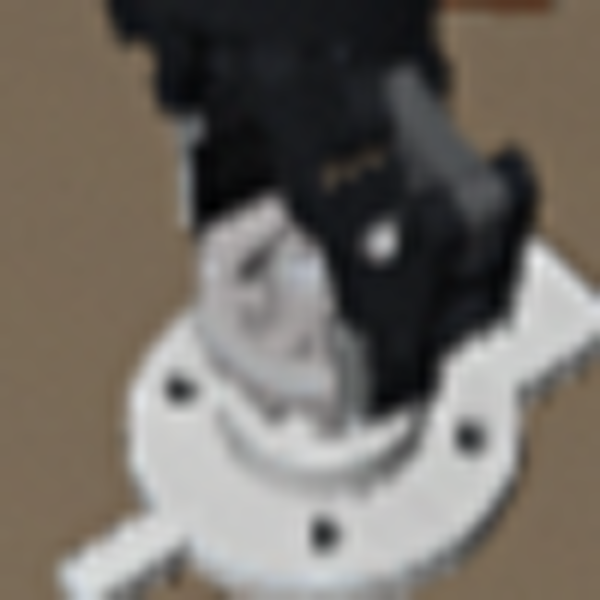

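```bash
python3 - <<'E'
from h import *
L=[cams.read_camera("scene") for _ in range(4)]
im=np.mean([a for a,_ in L],0);d=np.median([b for _,b in L],0)
P=cloud("scene",d);c=proj("scene",[.538,-.02,.05]).astype(int)
print(c)
for v in range(c[1]-10,c[1]+12):
    print(v,[(f"{P[v,u,2]*1e3:.0f}/{im[v,u,2]:.0f}") for u in range(c[0]-10,c[0]+6)])
E
```

```text
[315 177]
167 ['72/124', '77/30', '75/10', '72/14', '71/12', '67/11', '66/14', '62/26', '124/35', '127/26', '131/29', '130/35', '1/46', '118/32', '120/30', '120/29']
168 ['66/120', '71/31', '70/6', '68/10', '66/14', '63/28', '63/62', '58/98', '121/70', '123/28', '129/26', '127/29', '119/30', '119/26', '120/28', '121/29']
169 ['63/119', '67/36', '67/11', '63/26', '62/61', '60/104', '57/136', '56/169', '56/121', '122/34', '125/22', '126/28', '125/29', '122/26', '122/28', '121/27']
170 ['59/110', '64/44', '63/59', '60/103', '58/135', '57/171', '57/172', '57/170', '58/140', '116/70', '122/28', '123/25', '122/28', '121/28', '120/28', '119/37']
171 ['-1/76', '58/67', '58/127', '58/170', '57/171', '58/170', '58/163', '56/144', '56/120', '55/128', '117/71', '121/36', '119/26', '118/28', '117/28', '117/64']
172 ['0/83', '-0/100', '57/156', '58/169', '59/167', '58/154', '57/127', '59/109', '73/141', '57/156', '52/120', '118/82', '118/28', '115/24', '115/31', '68/80']
173 ['-1/87', '-0/116', '57/167', '58/166', '57/158', '56/118', '55/76', '68/108', '73/154', '55/160', '50/153', '50/141', '108/
[... 1788 characters left out ...]
0', '59/154', '66/102', '70/100', '65/72']
185 ['16/133', '13/178', '12/203', '25/198', '25/199', '26/172', '48/137', '51/130', '52/128', '54/139', '53/134', '52/135', '57/132', '61/103', '64/102', '62/70']
186 ['14/204', '14/205', '12/198', '20/170', '27/195', '26/201', '26/172', '32/120', '29/124', '48/162', '49/148', '50/132', '54/117', '57/110', '62/126', '58/81']
187 ['12/205', '12/205', '13/197', '12/168', '25/177', '25/200', '24/199', '27/169', '23/177', '26/204', '26/190', '28/151', '48/118', '52/120', '56/166', '55/138']
188 ['13/203', '12/204', '12/201', '13/182', '23/156', '25/181', '27/200', '26/206', '26/204', '26/208', '26/202', '27/174', '29/156', '30/160', '27/191', '26/196']
```

The ring top reads a flat 57.4 mm, so the underside is at about 47.5 mm, below the 50 mm spline tops. The teeth have already dropped in, with only about 3 N of force. I won't turn it any more. I'll ease it sideways by a fraction of a mm to relieve the side load, then carry on straight down.

>>> play_rows([
  [[-0.0007,-0.001,-0.002],[0,0,0]],
  [[-0.0007,-0.001,-0.004],[0,0,0]],
  [[-0.0007,-0.001,-0.004],[0,0,0]],
])

```text
time: 15.28
tool_pos: [0.5386, -0.0249, 0.046]
tcp_rot: [-1.547, 0.315, -0.315]
wrist_force: [-1.6, 0.2, 3.5]
width: 0.628
```

```bash
python3 - <<'E'
from h import *
s=bot.read_state();print(s["wrist_force"],s["tool_pos"],s["tcp_rot"],s["torque"])
E
```

```text
[-1.64725076  0.1980276   3.46980745] [ 0.53861654 -0.02491394  0.0459888 ] [-1.54745463  0.31475052 -0.31521761] [0.03154622 0.19557859 0.1289934 ]
```

>>> play_rows([
  [[-0.0007,0,-0.001],[0,0,0.012]],
  [[-0.0007,0,-0.003],[0,0,0.012]],
  [[-0.0007,0,-0.005],[0,0,0.012]],
  [[-0.0007,0,-0.005],[0,0,0.012]],
])

```text
time: 15.78
tool_pos: [0.5385, -0.025, 0.0439]
tcp_rot: [-1.549, 0.307, -0.308]
wrist_force: [0.9, 1.3, 2.1]
width: 0.626
```

```bash
python3 - <<'E'
from h import *
s=bot.read_state();print(s["wrist_force"],s["tool_pos"],s["tcp_rot"],s["torque"])
E
```

```text
[0.88168401 1.3339832  2.12508918] [ 0.53853581 -0.02498494  0.04390915] [-1.54852819  0.30710115 -0.30819949] [ 0.17163674 -0.13516063  0.06832644]
```

>>> play_rows([
  [[0.0003,0.0004,-0.004],[0,0,0.006]],
  [[0.0003,0.0004,-0.008],[0,0,0.006]],
  [[0.0003,0.0004,-0.012],[0,0,0.006]],
  [[0.0003,0.0004,-0.012],[0,0,0.006]],
])

```text
time: 16.27
tool_pos: [0.5385, -0.025, 0.039]
tcp_rot: [-1.549, 0.304, -0.304]
wrist_force: [0.8, 0.4, 1.7]
width: 0.634
```

```bash
python3 - <<'E'
from h import *
s=bot.read_state();print(s["wrist_force"],s["tool_pos"],s["tcp_rot"],s["torque"])
E
```

```text
[0.77247138 0.42891379 1.72303465] [ 0.53854521 -0.02496509  0.0390106 ] [-1.54925773  0.30351139 -0.30439141] [ 0.08889398 -0.31826225  0.07321759]
```

Free sliding at 2–3 N. I'll continue down to just above the shoulder.

>>> play_rows([
  [[0.0003,0,-0.005],[0,0,0.004]],
  [[0.0003,0,-0.01],[0,0,0.004]],
  [[0.0003,0,-0.015],[0,0,0.004]],
  [[0.0003,0,-0.02],[0,0,0.004]],
  [[0.0003,0,-0.02],[0,0,0.004]],
])

```text
time: 16.9
tool_pos: [0.5385, -0.0249, 0.0308]
tcp_rot: [-1.55, 0.301, -0.302]
wrist_force: [3.1, 0.4, -0.1]
width: 0.63
```

```bash
python3 - <<'E'
from h import *
s=bot.read_state();print(s["wrist_force"],s["tool_pos"],s["tcp_rot"],s["torque"])
E
```

```text
[ 3.06373792  0.41249231 -0.1438432 ] [ 0.53845294 -0.02492834  0.0307788 ] [-1.54966735  0.30134867 -0.30160655] [ 0.04947008 -0.42194859  0.11997442]
```

>>> play_rows([
  [[0.0006,0,-0.003],[0,0,0.004]],
  [[0.0006,0,-0.006],[0,0,0.004]],
  [[0.0006,0,-0.009],[0,0,0.004]],
  [[0.0006,0,-0.009],[0,0,0.004]],
])

```text
time: 17.4
tool_pos: [0.5385, -0.0249, 0.0272]
tcp_rot: [-1.55, 0.299, -0.299]
wrist_force: [2.8, 0.4, -0.2]
width: 0.631
```

>>> play_rows([
  [[0,0,-0.001],[0,0,0]],
  [[0,0,-0.002],[0,0,0]],
  [[0,0,-0.002],[0,0,0]],
])

```text
time: 17.77
tool_pos: [0.5385, -0.0249, 0.0266]
tcp_rot: [-1.55, 0.299, -0.299]
wrist_force: [1.2, 0.0, 1.1]
width: 0.628
```

>>> play_rows([
  [[0,0,-0.001],[0,0,0]],
  [[0,0,-0.002],[0,0,0]],
  [[0,0,-0.002],[0,0,0]],
])

```text
time: 18.15
tool_pos: [0.5385, -0.025, 0.026]
tcp_rot: [-1.55, 0.299, -0.299]
wrist_force: [-1.0, 0.0, 3.9]
width: 0.634
```

```bash
python3 - <<'E'
from h import *
s=bot.read_state();print(s["wrist_force"],s["tool_pos"],s["tcp_rot"],s["torque"])
E
```

```text
[-0.99061512  0.04454369  3.93507202] [ 0.53854456 -0.02495844  0.02603465] [-1.55010241  0.29923739 -0.2988549 ] [-0.04396599  0.04407085  0.0694847 ]
```

>>> play_rows([
  [[0,0,-0.001],[0,0,0]],
  [[0,0,-0.002],[0,0,0]],
  [[0,0,-0.002],[0,0,0]],
])

```text
time: 18.52
tool_pos: [0.5385, -0.0249, 0.026]
tcp_rot: [-1.55, 0.299, -0.299]
wrist_force: [-2.8, -0.1, 9.0]
width: 0.628
```

```bash
python3 - <<'E'
from h import *
L=[cams.read_camera("scene") for _ in range(3)]
im=np.mean([a for a,_ in L],0);d=np.median([b for _,b in L],0);P=cloud("scene",d)
r=np.hypot(P[...,0]-.5397,P[...,1]+.0216);g=(r>.017)&(r<.03)&(P[...,2]>.028)&(P[...,2]<.046)&(im[...,2]>120)
print(g.sum(),np.percentile(P[g][:,2],[10,25,50,75,90]).round(4))
s=bot.read_state();print(s["wrist_force"],s["tool_pos"],s["torque"])
E
```

```text
76 [0.0322 0.0343 0.0354 0.0363 0.0369]
[-2.00136925  0.42634763  9.34533916] [ 0.53855227 -0.02492219  0.02599894] [0.08519963 0.44642453 0.06388314]
```

The disc is home: z stopped at 26.0 mm with 9 N, and its top is at about 36 mm. Releasing and lifting straight up.

>>> play_rows([
  [[0,0,0.001],[0,0,0]],
  [[0,0,0.001],[0,0,0]],
  [[0,0,0.001],[0,0,0]],
  [[0,0,0.001],[0,0,0]],
], gripper=0.2)

```text
time: 19.18
tool_pos: [0.5383, -0.0249, 0.0252]
tcp_rot: [-1.55, 0.3, -0.299]
wrist_force: [1.3, -0.9, 0.1]
width: 0.803
```

>>> play_rows([
  [[0,0,0.05],[0,0,0]],
  [[0,0,0.15],[0,0,0]],
  [[0,0,0.28],[0,0,0]],
  [[0,0,0.28],[0,0,0]],
])

```text
time: 19.68
tool_pos: [0.5427, -0.0253, 0.1429]
tcp_rot: [-1.549, 0.291, -0.307]
wrist_force: [0.4, 0.1, -0.8]
width: 0.799
```

>>> play_rows([
  [[-0.0595,0.688,0],[0,0,0.95]],
  [[-0.0595,0.688,0],[0,0,0.95]],
  [[-0.0595,0.688,0],[0,0,0.95]],
  [[-0.0595,0.688,0],[0,0,0.95]],
  [[-0.0595,0.688,0],[0,0,0.95]],
])

```text
time: 20.3
tool_pos: [0.5135, 0.2532, 0.1363]
tcp_rot: [-1.551, -0.289, 0.291]
wrist_force: [0.4, -1.0, -0.8]
width: 0.798
```

>>> play_rows([
  [[0,0,0],[0,0,0.95]],
  [[0,0,0],[0,0,0.95]],
  [[0,0,0],[0,0,0.95]],
  [[0,0,-0.1],[0,0,0.95]],
  [[0,0,-0.19],[0,0,0.95]],
])

```text
time: 20.92
tool_pos: [0.5143, 0.2501, 0.0598]
tcp_rot: [-1.392, -0.865, 0.866]
wrist_force: [-0.3, 0.1, 0.4]
width: 0.803
```

>>> play_rows([
  [[0,0,0],[0,0,0.764]],
  [[0,0,0],[0,0,0.764]],
  [[0,0,0],[0,0,0.764]],
  [[0,0,0],[0,0,0.764]],
  [[0,0,0],[0,0,0.764]],
], gripper=0.25)

```text
time: 21.55
tool_pos: [0.514, 0.2499, 0.0603]
tcp_rot: [-1.139, -1.31, 1.313]
wrist_force: [1.2, 0.7, 0.1]
width: 0.749
```

```bash
python3 - <<'E'
from h import *
from scipy.spatial.transform import Rotation as Ro
im,d=cams.read_camera("scene");np.savez("scenep2.npz",im=im,d=d)
im2,_=cams.read_camera("top");np.savez("topp2.npz",im=im2)
c=proj("scene",[.514,.25,.02]).astype(int);e=proj("scene",[.538,-.02,.04]).astype(int);f=proj("top",[.538,-.02,.04]).astype(int)
a=[cv2.resize(I[q[1]-25:q[1]+25,q[0]-25:q[0]+25,::-1],(266,266),interpolation=cv2.INTER_CUBIC) for I,q in((im,c),(im,e),(im2,f))]
cv2.imwrite("pics/c1.png",np.hstack(a)); s=bot.read_state();print(s["wrist_force"],s["tool_pos"],s["q"].round(2));R=Ro.from_rotvec(s["tcp_rot"]).as_matrix();print(np.arctan2(R[1,0],R[0,0]),R.round(3),s["width"])
E
```

```text
[-0.78675369 -0.33548217  0.3602482 ] [0.5142809  0.25003494 0.06068747] [ 0.41  0.24  1.98  0.    0.93 -1.3 ]
1.7103683531509817 [[-0.139 -0.001 -0.99 ]
 [ 0.99  -0.    -0.139]
 [-0.    -1.     0.001]] 0.7506789091320587
```

View pics/c1.png

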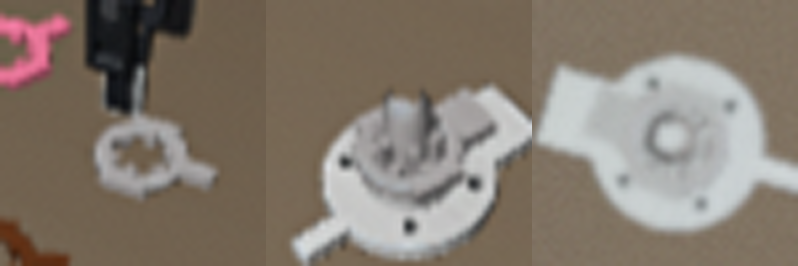

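The left crop shows the fingers above the grey separator. The other two show the disc seated, its broad tab lying over the broad foot. Descending onto the separator.

>>> play_rows([
  [[0,0,-0.07],[0,0,0]],
  [[0,0,-0.12],[0,0,0]],
  [[0,0,-0.14],[0,0,0]],
  [[0,0,-0.15],[0,0,0]],
  [[0,0,-0.154],[0,0,0]],
])

```text
time: 22.28
tool_pos: [0.5153, 0.2505, 0.0001]
tcp_rot: [-1.14, -1.312, 1.311]
wrist_force: [-0.1, 0.0, -0.0]
width: 0.751
```

```bash
python3 - <<'E'
from h import *
im,d=cams.read_camera("scene")
c=proj("scene",[.52,.25,.01]).astype(int)
crop(im,c[0]-25,c[1]-30,c[0]+25,c[1]+20,12,"c2.png"); s=bot.read_state();print(s["wrist_force"],s["tool_pos"])
E
```

```text
[-0.12110068 -0.42241294 -0.22184087] [5.15293037e-01 2.50479030e-01 1.71031204e-04]
```

View pics/c2.png

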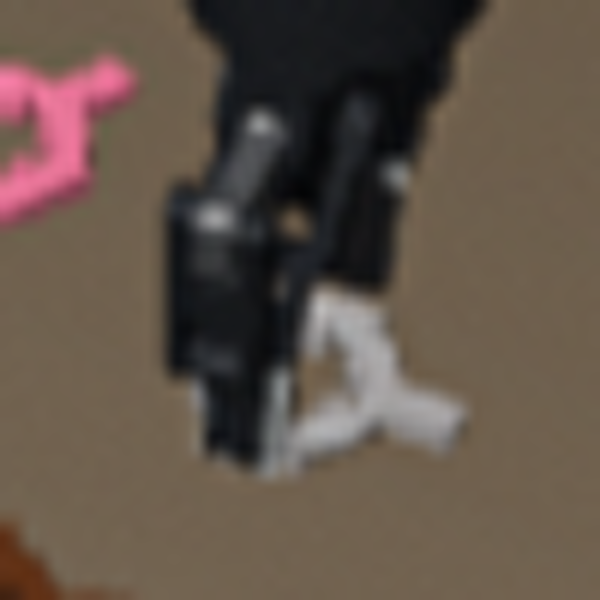

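Both fingers stand beside the flats. Gripping.

>>> play_rows([
  [[0,0,-0.0025],[0,0,0]],
  [[0,0,-0.0025],[0,0,0]],
  [[0,0,-0.0025],[0,0,0]],
  [[0,0,-0.0025],[0,0,0]],
], gripper=0.5, squeeze=30)

```text
time: 22.82
tool_pos: [0.5155, 0.2506, 0.0004]
tcp_rot: [-1.14, -1.313, 1.311]
wrist_force: [-2.5, -1.3, 5.9]
width: 0.636
```

>>> play_rows([
  [[0,0,0.001],[0,0,0]],
  [[0,0,0.003],[0,0,0]],
  [[0,0,0.03],[0,0,0]],
  [[0,0,0.1],[0,0,0]],
  [[0,0,0.2],[0,0,0]],
  [[0,0,0.3],[0,0,0]],
  [[0,0,0.3],[0,0,0]],
], squeeze=60)

```text
time: 23.7
tool_pos: [0.5179, 0.2516, 0.1237]
tcp_rot: [-1.143, -1.319, 1.306]
wrist_force: [0.1, 0.3, -0.3]
width: 0.617
```

```bash
cat > run3.py <<'E'
from fit3 import *
# seated disc yaw in top picture
n="top";im=np.load("topp2.npz")["im"].astype(float)
c=proj(n,[.538,-.022,.03]).astype(int);W=(c[0]-22,c[1]-22,c[0]+22,c[1]+22)
bad=np.zeros((400,640),bool)
pl=[(1,circ(27)),(1,np.array([[-14,-28],[14,-28],[14,28],[-14,28.]])),(1,rect(20,44,13)),(0,circ(18))]
u,v=np.meshgrid(np.arange(640),np.arange(400))
bad=np.hypot(u-c[0],v-c[1])<7.5
x,f=fit3(n,im,bad,pl,np.array([36.]),(.538,-.022,1.19),W);print("top seated disc",x.round(4),round(f,1))
E
python3 run3.py; python3 - <<'E'
from h import *
im,d=cams.read_camera("scene")
c=proj("scene",[.52,.25,.12]).astype(int)
crop(im,c[0]-25,c[1]-25,c[0]+25,c[1]+25,12,"c3.png"); s=bot.read_state();print(s["wrist_force"],s["tool_pos"])
E
```

```text
top seated disc [ 0.5323 -0.009   1.1549] 1271.4
[-0.59104264 -0.22071894 -1.76987455] [0.51626796 0.25089849 0.12129593]
```

View pics/c3.png

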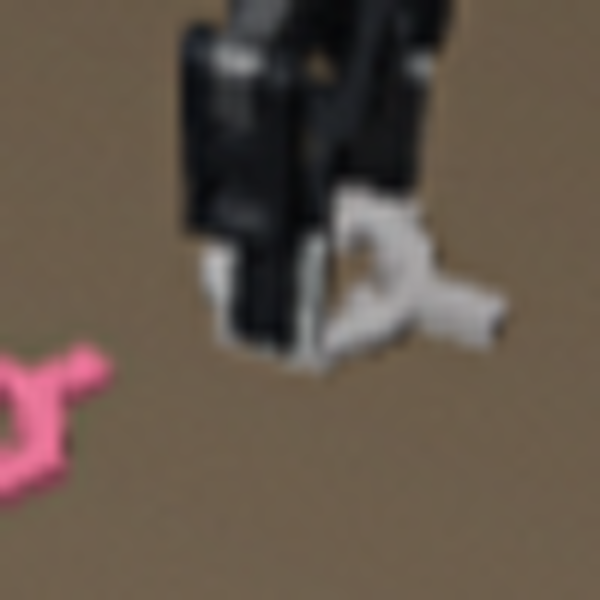

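The separator is held. Moving it to hover over the hub, at a turn where the scene camera sees the whole plate, to measure its offset in the grip.

>>> play_rows([
  [[0.059,-0.684,0],[0,0,-0.548]],
  [[0.059,-0.684,0],[0,0,-0.548]],
  [[0.059,-0.684,0],[0,0,-0.548]],
  [[0.059,-0.684,0],[0,0,-0.548]],
  [[0.059,-0.684,0],[0,0,-0.548]],
  [[0.059,-0.684,0],[0,0,-0.548]],
  [[0.059,-0.684,0],[0,0,-0.548]],
  [[0.059,-0.684,0],[0,0,-0.548]],
])

```text
time: 24.75
tool_pos: [0.5379, -0.0222, 0.1183]
tcp_rot: [-1.331, -0.993, 0.994]
wrist_force: [-0.2, 0.5, -0.9]
width: 0.62
```

```bash
python3 - <<'E'
from h import *
n="scene"
L=[cams.read_camera(n) for _ in range(6)]
im=np.mean([x for x,_ in L],0);s=bot.read_state();np.savez("scenes3.npz",im=im,d=np.median([x for _,x in L],0),rv=s["tcp_rot"],tp=s["tool_pos"])
c=proj(n,[.538,-.02,.1]).astype(int);print(c,s["tool_pos"],s["tcp_rot"])
crop(im.clip(0,255).astype(np.uint8),c[0]-30,c[1]-30,c[0]+30,c[1]+30,10,"d1.png")
E
```

```text
[315 164] [ 0.53845102 -0.02276172  0.11892812] [-1.33222847 -0.99370384  0.99357425]
```

View pics/d1.png

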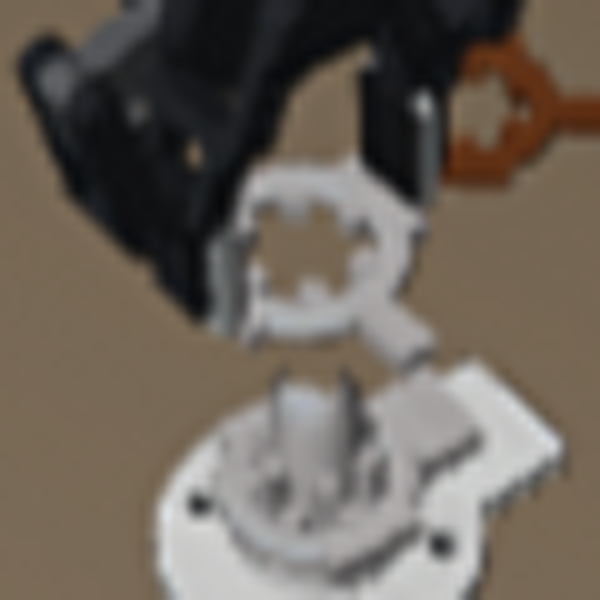

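```bash
cat > run4.py <<'E'
from fit3 import *
n="scene";D=np.load("scenes3.npz")
im,bad,dy,z=held(n,"scenes3.npz",D["rv"],(.539,-.023,.122),10,7,-np.pi/2);print("sep yaw",dy)
c=proj(n,[.5385,-.0228,.122]).astype(int);W=(c[0]-20,c[1]-14,c[0]+22,c[1]+19)
x0,y0=285,134 # crop origin of d1 (10x)
u,v=np.meshgrid(np.arange(640),np.arange(400))
bad=(u<x0+25)|((u>x0+35)&(v<y0+21))|(v>y0+37)|(v<y0+13)|((v>y0+35)&(u<x0+43))
for zz in(z[2]*1e3-1,z[2]*1e3,z[2]*1e3+1):
    zs=np.linspace(zz-7,zz,5)
    for fy in(None,dy):
        x,f=fit3(n,im,bad,platepolys(10),zs,(.54,-.021,dy),W,fy);print(zz.round(1),x.round(4),round(f,1))
I2=im.copy();I2[bad]*=.7
zs=np.linspace(z[2]*1e3-7,z[2]*1e3,5);x,f=fit3(n,im,bad,platepolys(10),zs,(.54,-.021,dy),W,dy)
overlay(n,I2,platepolys(10),zs,(x[0],x[1],dy),W,"d2.png",14)
b=np.array([.0003,.0013]);o=x-b-D["tp"][:2];print("offset mm",o*1e3,"along tab",(o@[np.cos(dy),np.sin(dy)])*1e3,"jaw",(o@[-np.sin(dy),np.cos(dy)])*1e3)
E
python3 run4.py
```

```text
tool yaw 1.2817 npx 199 z pct [0.123  0.1242 0.1247 0.1251 0.1258]
plane [0.     0.0185 0.1246]
sep yaw -0.2891061773474013
123.7 [ 0.5371 -0.0206 -0.2711] 231.5
123.7 [ 0.5371 -0.0204] 234.0
124.7 [ 0.5376 -0.0213 -0.2696] 232.2
124.7 [ 0.5376 -0.0212] 233.9
125.7 [ 0.538  -0.0221 -0.2671] 232.4
125.7 [ 0.5381 -0.022 ] 235.7
offset mm [-1.13993352  0.23815365] along tab -1.1605217909660808 jaw -0.0967199889674587
```

View pics/d2.png

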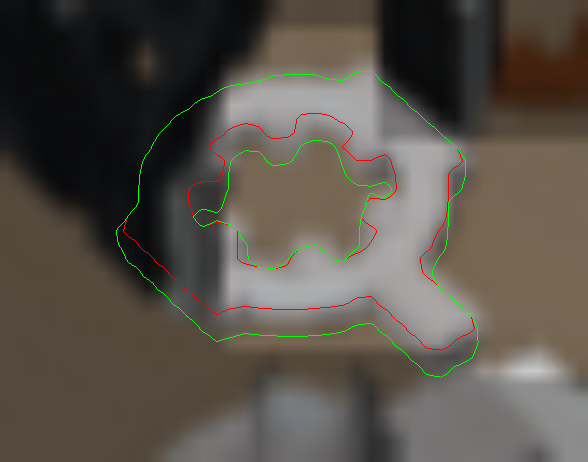

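The separator fit is good: it sits 1.1 mm back from its tab in the grip. I'll centre it over the hub and turn it to the angle at which the disc seated, with the tab toward the narrow foot.

>>> play_rows([
  [[0.0009,-0.0031,0],[0,0,-0.9]],
  [[0.0009,-0.0031,0],[0,0,-0.9]],
  [[0.0009,-0.0031,0],[0,0,-0.9]],
  [[0.0009,-0.0031,0],[0,0,-0.9]],
  [[0.0009,-0.0031,0],[0,0,-0.9]],
])

```text
time: 25.68
tool_pos: [0.5388, -0.0244, 0.119]
tcp_rot: [-1.523, -0.451, 0.451]
wrist_force: [0.3, -0.6, -0.9]
width: 0.622
```

>>> play_rows([
  [[0,0,0],[0,0,-0.9]],
  [[0,0,0],[0,0,-0.9]],
  [[0,0,0],[0,0,-0.9]],
  [[0,0,0],[0,0,-0.9]],
  [[0,0,0],[0,0,-0.9]],
])

```text
time: 26.3
tool_pos: [0.5388, -0.0245, 0.1189]
tcp_rot: [-1.568, 0.101, -0.101]
wrist_force: [0.2, 0.5, -1.0]
width: 0.62
```

>>> play_rows([
  [[0,0,-0.04],[0,0,-0.309]],
  [[0,0,-0.07],[0,0,-0.309]],
  [[0,0,-0.09],[0,0,-0.309]],
  [[0,0,-0.095],[0,0,-0.309]],
  [[0,0,-0.095],[0,0,-0.309]],
])

```text
time: 26.92
tool_pos: [0.539, -0.0246, 0.0811]
tcp_rot: [-1.551, 0.293, -0.294]
wrist_force: [-0.0, 0.0, -0.4]
width: 0.621
```

```bash
python3 - <<'E'
from h import *
from scipy.spatial.transform import Rotation as Ro
im,d=cams.read_camera("scene")
c=proj("scene",[.538,-.02,.07]).astype(int)
crop(im,c[0]-30,c[1]-30,c[0]+30,c[1]+30,10,"d3.png"); s=bot.read_state();print(s["wrist_force"],s["tool_pos"],s["torque"],s["time"]);R=Ro.from_rotvec(s["tcp_rot"]).as_matrix();print(np.arctan2(R[1,0],R[0,0]))
E
```

```text
[-0.37520475  0.4864501  -0.19410955] [ 0.53919271 -0.02460711  0.08132236] [-0.00956891 -0.00780146 -0.06177253] 26.975
-0.3745194953694712
```

View pics/d3.png

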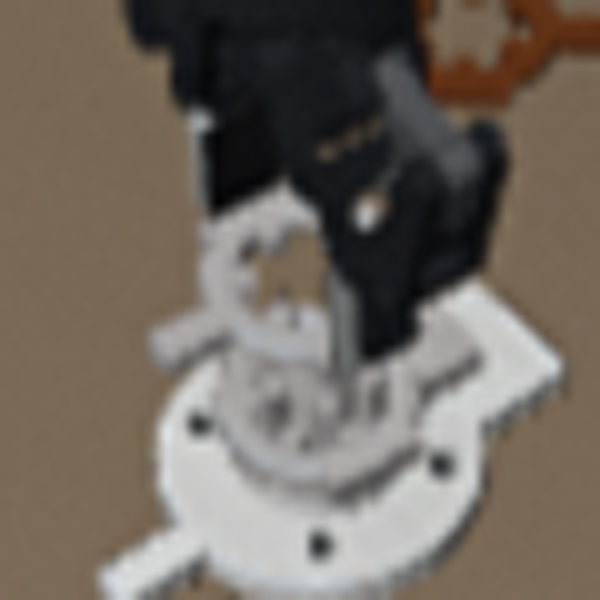

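>>> play_rows([
  [[-0.001,0.0013,-0.008],[0,0,0]],
  [[-0.001,0.0013,-0.014],[0,0,0]],
  [[-0.001,0.0013,-0.018],[0,0,0]],
])

```text
time: 27.35
tool_pos: [0.5383, -0.024, 0.0735]
tcp_rot: [-1.551, 0.295, -0.294]
wrist_force: [0.5, 1.2, -0.9]
width: 0.62
```

>>> play_rows([
  [[0,0,-0.004],[0,0,0]],
  [[0,0,-0.008],[0,0,0]],
])

```text
time: 27.6
tool_pos: [0.5384, -0.024, 0.0704]
tcp_rot: [-1.551, 0.295, -0.295]
wrist_force: [-0.1, 0.1, -1.2]
width: 0.618
```

>>> play_rows([
  [[0,0,-0.004],[0,0,0]],
  [[0,0,-0.008],[0,0,0]],
])

```text
time: 27.85
tool_pos: [0.5385, -0.024, 0.0673]
tcp_rot: [-1.55, 0.295, -0.295]
wrist_force: [-0.1, 0.9, 0.3]
width: 0.617
```

>>> play_rows([
  [[0.0004,0,-0.002],[0,0,0]],
  [[0.0004,0,-0.004],[0,0,0]],
  [[0.0004,0,-0.004],[0,0,0]],
])

```text
time: 28.22
tool_pos: [0.5389, -0.0238, 0.0658]
tcp_rot: [-1.55, 0.294, -0.295]
wrist_force: [1.8, 1.9, -0.4]
width: 0.62
```

```bash
cat > st.py <<'E'
from h import *
F=[];T=[]
for _ in range(1):
    s=bot.read_state();print(s["wrist_force"].round(2),s["tool_pos"].round(4),s["torque"].round(3),s["time"])
E
python3 st.py
```

```text
[ 1.76  1.87 -0.41] [ 0.5389 -0.0238  0.0658] [ 0.327 -0.252  0.015] 28.225
```

A side force of (1.8, 1.9) N points +x+y, so I'll follow it a little.

>>> play_rows([
  [[0.0008,0.001,0],[0,0,0]],
  [[0.0008,0.001,-0.003],[0,0,0]],
  [[0.0008,0.001,-0.003],[0,0,0]],
])

```text
time: 28.6
tool_pos: [0.5389, -0.0236, 0.0644]
tcp_rot: [-1.551, 0.295, -0.295]
wrist_force: [0.9, 0.8, -1.4]
width: 0.62
```

```bash
python3 st.py
```

```text
[ 0.94  0.8  -1.43] [ 0.5389 -0.0236  0.0644] [ 0.239 -0.185 -0.028] 28.6
```

>>> play_rows([
  [[0.001,0.0012,0],[0,0,0]],
  [[0.001,0.0012,-0.004],[0,0,0]],
  [[0.001,0.0012,-0.006],[0,0,0]],
  [[0.001,0.0012,-0.006],[0,0,0]],
])

```text
time: 29.1
tool_pos: [0.5389, -0.0232, 0.0618]
tcp_rot: [-1.551, 0.295, -0.294]
wrist_force: [-0.3, 0.2, -0.2]
width: 0.62
```

```bash
python3 st.py
```

```text
[-0.26  0.25 -0.23] [ 0.5389 -0.0232  0.0618] [-0.002 -0.03  -0.077] 29.1
```

>>> play_rows([
  [[0.0007,0.0003,-0.006],[0,0,0]],
  [[0.0007,0.0003,-0.012],[0,0,0]],
  [[0.0007,0.0003,-0.018],[0,0,0]],
  [[0.0007,0.0003,-0.018],[0,0,0]],
])

```text
time: 29.6
tool_pos: [0.5393, -0.023, 0.0545]
tcp_rot: [-1.551, 0.295, -0.294]
wrist_force: [-0.7, 0.1, -0.7]
width: 0.621
```

```bash
python3 st.py
```

```text
[-0.73  0.13 -0.75] [ 0.5393 -0.023   0.0545] [0.001 0.036 0.018] 29.6
```

>>> play_rows([
  [[0,0,-0.003],[0,0,0]],
  [[0,0,-0.005],[0,0,0]],
  [[0,0,-0.005],[0,0,0]],
])

```text
time: 29.98
tool_pos: [0.5395, -0.023, 0.0528]
tcp_rot: [-1.551, 0.295, -0.295]
wrist_force: [-0.6, 0.1, -1.0]
width: 0.616
```

```bash
python3 st.py
```

```text
[-0.56  0.08 -0.99] [ 0.5395 -0.023   0.0528] [0.01  0.035 0.009] 29.975
```

Free and centred. Small steps down to the spline tops.

>>> play_rows([
  [[0,0,-0.002],[0,0,0]],
  [[0,0,-0.004],[0,0,0]],
  [[0,0,-0.004],[0,0,0]],
])

```text
time: 30.35
tool_pos: [0.5395, -0.023, 0.0512]
tcp_rot: [-1.551, 0.295, -0.295]
wrist_force: [0.4, -0.1, -0.7]
width: 0.622
```

>>> play_rows([
  [[0,0,-0.001],[0,0,0]],
  [[0,0,-0.002],[0,0,0]],
  [[0,0,-0.002],[0,0,0]],
])

```text
time: 30.72
tool_pos: [0.5396, -0.0231, 0.0505]
tcp_rot: [-1.551, 0.295, -0.295]
wrist_force: [0.7, 0.4, 0.1]
width: 0.62
```

>>> play_rows([
  [[0,0,-0.001],[0,0,0]],
  [[0,0,-0.002],[0,0,0]],
  [[0,0,-0.002],[0,0,0]],
])

```text
time: 31.1
tool_pos: [0.5396, -0.0229, 0.0497]
tcp_rot: [-1.55, 0.295, -0.295]
wrist_force: [1.3, -0.1, -0.3]
width: 0.619
```

```bash
python3 st.py
```

```text
[ 1.31 -0.07 -0.26] [ 0.5396 -0.0229  0.0497] [ 0.17  -0.019  0.039] 31.1
```

>>> play_rows([
  [[0.0002,0,-0.001],[0,0,0]],
  [[0.0002,0,-0.002],[0,0,0]],
  [[0.0002,0,-0.002],[0,0,0]],
])

```text
time: 31.48
tool_pos: [0.5396, -0.023, 0.0488]
tcp_rot: [-1.551, 0.295, -0.295]
wrist_force: [0.4, 1.0, 0.5]
width: 0.616
```

>>> play_rows([
  [[0,0,-0.001],[0,0,0]],
  [[0,0,-0.002],[0,0,0]],
  [[0,0,-0.002],[0,0,0]],
])

```text
time: 31.85
tool_pos: [0.5397, -0.023, 0.0481]
tcp_rot: [-1.55, 0.295, -0.295]
wrist_force: [-0.6, 1.1, 1.0]
width: 0.617
```

```bash
python3 st.py; python3 - <<'E'
from h import *
L=[cams.read_camera("scene") for _ in range(3)]
im=np.mean([a for a,_ in L],0);d=np.median([b for _,b in L],0);P=cloud("scene",d)
r=np.hypot(P[...,0]-.5397,P[...,1]+.0216);g=(r>.017)&(r<.032)&(P[...,2]>.046)&(P[...,2]<.062)&(im[...,2]>140)
print(g.sum(),np.percentile(P[g][:,2],[10,25,50,75,90]).round(4))
c=proj("scene",[.538,-.02,.05]).astype(int)
crop(im.clip(0,255).astype(np.uint8),c[0]-25,c[1]-25,c[0]+25,c[1]+25,12,"d4.png")
E
```

```text
[-0.57  1.1   1.04] [ 0.5397 -0.023   0.0481] [0.189 0.016 0.016] 31.85
90 [0.0527 0.0533 0.0541 0.0546 0.0553]
```

View pics/d4.png

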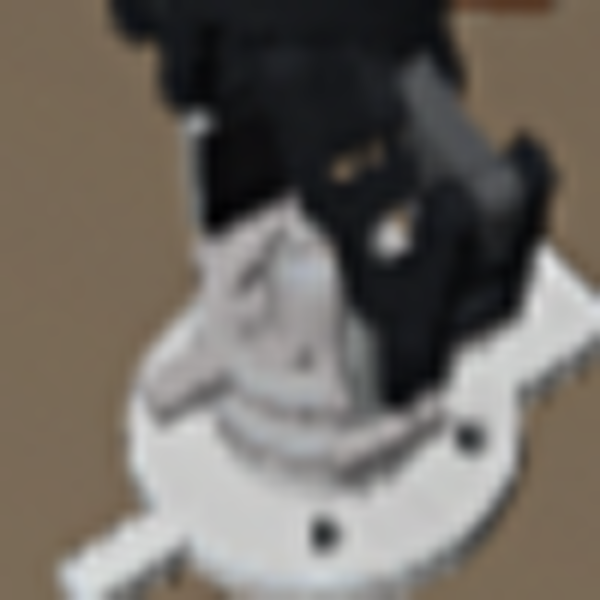

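The separator top is at 54.1 mm, so its underside is at about 47 mm and it has already dropped into the splines at about 2 N. Going straight down, no turning.

>>> play_rows([
  [[0,0.0004,-0.003],[0,0,0]],
  [[0,0.0004,-0.006],[0,0,0]],
  [[0,0.0004,-0.01],[0,0,0]],
  [[0,0.0004,-0.01],[0,0,0]],
])

```text
time: 32.5
tool_pos: [0.5396, -0.0228, 0.0439]
tcp_rot: [-1.551, 0.295, -0.295]
wrist_force: [-0.3, 2.3, 0.3]
width: 0.624
```

```bash
python3 st.py
```

```text
[-0.35  2.28  0.33] [ 0.5396 -0.0228  0.0439] [ 0.34  -0.033  0.005] 32.5
```

>>> play_rows([
  [[0,0,-0.003],[0,0,0]],
  [[0,0,-0.006],[0,0,0]],
  [[0,0,-0.01],[0,0,0]],
  [[0,0,-0.01],[0,0,0]],
])

```text
time: 33.0
tool_pos: [0.5396, -0.0228, 0.0399]
tcp_rot: [-1.551, 0.295, -0.295]
wrist_force: [0.5, 1.4, -1.1]
width: 0.619
```

```bash
python3 st.py
```

```text
[ 0.49  1.38 -1.05] [ 0.5396 -0.0228  0.0399] [ 0.399 -0.092  0.028] 33.0
```

>>> play_rows([
  [[0,0.0006,-0.002],[0,0,0]],
  [[0,0.0006,-0.005],[0,0,0]],
  [[0,0.0006,-0.005],[0,0,0]],
])

```text
time: 33.38
tool_pos: [0.5396, -0.0227, 0.0379]
tcp_rot: [-1.551, 0.295, -0.295]
wrist_force: [-0.9, 1.4, -0.6]
width: 0.618
```

>>> play_rows([
  [[0,0,-0.001],[0,0,0]],
  [[0,0,-0.002],[0,0,0]],
  [[0,0,-0.002],[0,0,0]],
])

```text
time: 33.75
tool_pos: [0.5396, -0.0227, 0.0372]
tcp_rot: [-1.551, 0.295, -0.295]
wrist_force: [0.1, 1.1, -0.2]
width: 0.617
```

>>> play_rows([
  [[0,0,-0.001],[0,0,0]],
  [[0,0,-0.002],[0,0,0]],
  [[0,0,-0.002],[0,0,0]],
])

```text
time: 34.12
tool_pos: [0.5397, -0.0227, 0.0368]
tcp_rot: [-1.551, 0.295, -0.295]
wrist_force: [-2.4, 2.8, 4.0]
width: 0.616
```

```bash
python3 st.py
```

```text
[-2.37  2.85  3.97] [ 0.5397 -0.0227  0.0368] [0.175 0.288 0.018] 34.125
```

Contact with the disc at TCP 36.8 mm, as expected. A slightly firmer press to confirm it is home.

>>> play_rows([
  [[0,0,-0.001],[0,0,0]],
  [[0,0,-0.002],[0,0,0]],
  [[0,0,-0.002],[0,0,0]],
])

```text
time: 34.5
tool_pos: [0.5397, -0.0227, 0.0367]
tcp_rot: [-1.551, 0.295, -0.295]
wrist_force: [-3.6, 2.1, 8.5]
width: 0.618
```

```bash
python3 st.py
```

```text
[-3.63  2.1   8.47] [ 0.5397 -0.0227  0.0367] [0.271 0.741 0.007] 34.5
```

Stopped hard at 36.7 mm with 8.5 N. Releasing and lifting straight up.

>>> play_rows([
  [[0,0,0.001],[0,0,0]],
  [[0,0,0.001],[0,0,0]],
  [[0,0,0.001],[0,0,0]],
  [[0,0,0.001],[0,0,0]],
], gripper=0.2)

```text
time: 35.0
tool_pos: [0.5395, -0.0227, 0.0358]
tcp_rot: [-1.551, 0.295, -0.295]
wrist_force: [0.3, -0.5, -0.5]
width: 0.803
```

>>> play_rows([
  [[0,0,0.05],[0,0,0]],
  [[0,0,0.15],[0,0,0]],
  [[0,0,0.3],[0,0,0]],
  [[0,0,0.4],[0,0,0]],
  [[0,0,0.4],[0,0,0]],
])

```text
time: 35.62
tool_pos: [0.5428, -0.0229, 0.2009]
tcp_rot: [-1.55, 0.287, -0.302]
wrist_force: [0.3, -0.0, -0.3]
width: 0.799
```

>>> play_rows([
  [[0,-0.7,0],[0,0,0]],
  [[0,-0.7,0],[0,0,0]],
  [[0,-0.7,0],[0,0,0]],
  [[0,-0.7,0],[0,0,0]],
  [[0,-0.7,0],[0,0,0]],
  [[0,-0.7,0],[0,0,0]],
])

```text
time: 36.38
tool_pos: [0.5384, -0.3044, 0.1939]
tcp_rot: [-1.549, 0.3, -0.295]
wrist_force: [0.4, 0.1, -0.0]
width: 0.801
```

```bash
python3 - <<'E'
from h import *
im,d=cams.read_camera("scene");P=cloud("scene",d);im2,d2=cams.read_camera("top");P2=cloud("top",d2)
for PP,I in((P,im),(P2,im2)):
    r=np.hypot(PP[...,0]-.539,PP[...,1]+.0222)
    g=(r>.02)&(r<.026)&(PP[...,2]>.03)&(PP[...,2]<.055);print(g.sum(),np.percentile(PP[g][:,2],[10,50,90]).round(4))
c=proj("scene",[.538,-.02,.03]).astype(int);e=proj("top",[.538,-.02,.03]).astype(int)
a=[cv2.resize(I[q[1]-32:q[1]+32,q[0]-32:q[0]+32,::-1],(400,400),interpolation=cv2.INTER_CUBIC) for I,q in((im,c),(im2,e))]
cv2.imwrite("pics/e1.png",np.hstack(a));cv2.imwrite("pics/e2.png",im2[:,:,::-1])
E
python3 st.py
```

```text
106 [0.0358 0.043  0.0448]
126 [0.0406 0.0435 0.0454]
[ 0.37 -0.29 -0.17] [ 0.5388 -0.3019  0.1943] [ 0.015 -0.028 -0.006] 36.475
```

View pics/e1.png

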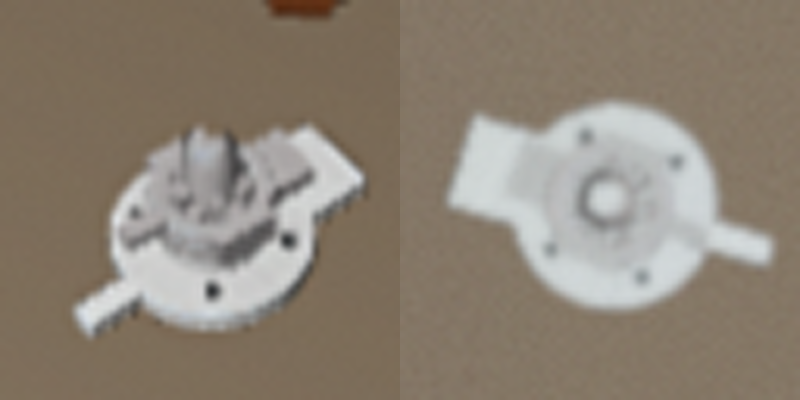

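View pics/e2.png

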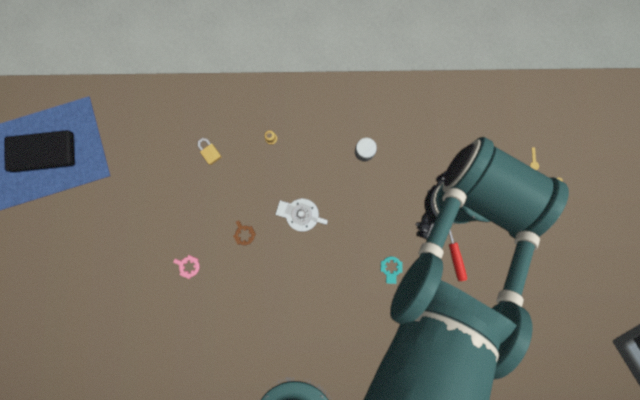

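Both plates are home. The separator top reads 43.0–43.5 mm against 43 expected. The broad tab lies over the broad foot (left crop 290,165; top crop 540,170) and the narrow tab is on the narrow-foot side (140,230; 690,232). The decoys and the padlock, lock plug and tin have not moved. The screwdriver is partly hidden by the arm, but its handle is in place. Handing in.

```bash
python3 -c "
from workcell import bot
print(bot.finish_job())"
```

```text
the job is handed in; nothing more can be done
None
```

The clutch is rebuilt and handed in at 36.5 s of the 72 s allowed. The thick grey disc is home on the shoulder with its broad tab on the broad-foot side. The thin grey separator lies on it with its narrow tab on the narrow-foot side.

- **Feeling for the splines:** Neither plate needed a sweep. The disc dropped in at the first angle, and the separator went in at the angle where the disc seated. The only turning after the disc dropped in was about 0.02 rad, in the direction the hub pushed it, to take off a slight side load.
- **Forces:** Readings at the end of each move stayed under about 10 N. The highest were the seating presses, 9.3 N for the disc and 8.5 N for the separator. Both plates were then let go, and the arm is clear of them.
- **Heights:** With the disc pressed home the TCP (level with its underside) read 26.0 mm, and its top read about 35–36 mm against 36 expected. The separator top reads 43.0 mm in one camera and 43.5 mm in the other, against 43 expected.
- **Angle:** By the gripper's angle the tabs are about 0.08 to 0.09 rad off their feet, within the 0.43 rad limit. A camera fit of the seated disc's angle failed because grey on aluminium gave too little contrast. The two final pictures agree by eye only.
- **Other things on the bench:** The coloured look-alikes, padlock, lock plug and tin are where they were. The arm hid part of the screwdriver in the last picture; its handle was in place.

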